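# Send the white grinding balls to the empty jar through a two-way chute

### The job

Fill the empty jar with the six white grinding balls through the two-way chute: swing the chute's yellow flap with its red knob fully over to the side of the jar that holds the black balls, so that this leg is shut, and only then pour the white balls from the scoop into the hopper. When all of them have run into the empty jar, put the scoop back down on the desk, right way up. Leave the jars where they stand, keep the two kinds apart, and do not shove or knock over the bottles.

Things in the scene. Friction and masses are not known exactly. Their poses are not given: they have to be found in the camera images.
- chute: Fixed two-way chute: base plate 120 (x) x 270 (y) x 8, centre post, above it a closed Y-shaped steel duct with a clear front; outlets at y = +100 and -100, 100 above the desk, each over a jar. Duct at most 175 high beyond 65 from the middle. Origin: middle of the base's underside, on the desk; x to its back (clear front and lever look to -x), y to its left outlet, z up.
- chute_mouth (a point): Centre of the hopper's open mouth on top of the chute, straight above its origin at height 266. The mouth measures 110 (chute x) by 140 (chute y); four sloping sheets lead from its rim down into the throat (44 by 52), 38 below.
- flap (a joint): Yellow flap in the throat, hinged at the fork (184 high, shaft along chute x), 43 tall. 0: upright. Positive: top leans left (+y of the chute); at the stop, +0.6, it shuts the left leg, all goes out right. Negative: leans right; at -0.6 it shuts the right leg, all goes out left. Stiff hinge, stays where left; about 1.3 N at the knob moves it. Starts between -0.35 and 0.35.
- flap_knob (a point): Middle of the red knob on the flap's lever: a rod 16 thick, 38 long, pointing forward (chute -x), 48 above the hinge axis with the flap upright, 74 in front of the chute's middle. Lever and flap are one piece and lean the same way: the knob goes 27 to either side. Free air beside and above it; the hopper's front rim is 19 behind its middle and 34 above.
- empty_jar: Empty clear jar with a blue collar, loose: 64 wide (collar 67), 82 tall, inside 58 wide, floor 4 thick. It stands on the chute's base plate under one of the outlets (which one varies). Origin: centre of its underside; z up. The white balls belong in it.
- dark_jar: The same kind of clear jar, with a black collar and three black balls in it, under the other outlet. Origin: centre of its underside; z up.
- scoop: Steel scoop with black handle, loose, about 0.2 kg, on low feet, holding the white balls. Origin: on the desk under the bowl; x to the open spout, handle to -x, z up. Bowl x -45 to +59, 66 wide at the back, 54 at the spout, walls 24 to 15 high. Its floor rises 8 degrees to the spout: carried level and steadily the balls stay in; tipped spout-down by 35 to 45 degrees they roll out.
- scoop_grip (a point): Middle of the scoop's black handle, a bar 74 long (scoop x), 18 wide (scoop y), 16 high, centred at scoop x = -99, 40 above the desk, free air under it. Can be gripped from above across its width.
- scoop_lip (a point): Middle of the edge of the scoop's spout: scoop x = +59, 21 above the underside of its feet.
- scoop_bowl (a point): A point in the scoop's bowl amid the balls, at scoop x = -15, 16 above the underside of its feet.
- wash_bottle: White wash bottle with blue cap and bent straw, loose, 65 wide, 191 tall, the straw to y = -55. Origin: on its underside; the body's axis is at y = +22.
- reagent_bottle: Brown reagent bottle with a red cap, loose, 58 wide, 110 tall. Origin: centre of its underside.
- brass_weight: Small brass balance weight with a knob, fixed, 26 wide, 30 tall. Origin: centre of its underside.
- white_ball_0: White ceramic grinding ball, 15 across, 11 g. Origin: its centre.
- white_ball_1: White ceramic grinding ball, 15 across, 11 g. Origin: its centre.
- white_ball_2: White ceramic grinding ball, 15 across, 11 g. Origin: its centre.
- white_ball_3: White ceramic grinding ball, 15 across, 11 g. Origin: its centre.
- white_ball_4: White ceramic grinding ball, 15 across, 11 g. Origin: its centre.
- white_ball_5: White ceramic grinding ball, 15 across, 11 g. Origin: its centre.
- dark_ball_0: Black ceramic grinding ball, 15 across, 11 g, in the dark jar. Origin: its centre.
- dark_ball_1: Black ceramic grinding ball, 15 across, 11 g, in the dark jar. Origin: its centre.
- dark_ball_2: Black ceramic grinding ball, 15 across, 11 g, in the dark jar. Origin: its centre.
Mind the look-alikes: they are no part of the job. What is shaped like the empty_jar but green is not meant.

How it is judged (in metres and radians):
On the way, in this order (a step that is already met when the one before it is completed fails the run):
1. the flap is fully over and shuts the leg to the jar with the black balls, while all six white balls are still in the scoop (((y of empty_jar in the frame of chute above 0 m and value of joint flap below -0.5 rad) or (y of empty_jar in the frame of chute below 0 m and value of joint flap above 0.5 rad)) and distance between each of white_ball_0, white_ball_1, white_ball_2, white_ball_3, white_ball_4, white_ball_5 and scoop_bowl below 0.055 m), for 0.2 s.
2. all six white balls are in the empty jar (horizontal distance between each of white_ball_0, white_ball_1, white_ball_2, white_ball_3, white_ball_4, white_ball_5 and empty_jar below 0.03 m and z of white_ball_0 in the frame of empty_jar between 0 and 0.075 m and z of white_ball_1 in the frame of empty_jar between 0 and 0.075 m and z of white_ball_2 in the frame of empty_jar between 0 and 0.075 m and z of white_ball_3 in the frame of empty_jar between 0 and 0.075 m and z of white_ball_4 in the frame of empty_jar between 0 and 0.075 m and z of white_ball_5 in the frame of empty_jar between 0 and 0.075 m), for 0.2 s.
At the end, for the whole second after the job is handed in: All six white balls rest inside the once empty jar, the three black ones in theirs; both jars upright (0.1 rad); the flap still beyond 0.5 rad, shutting the black balls' leg; the scoop flat on the desk (6 mm, 0.08 rad), released and at rest (all of step 2 and ((y of empty_jar in the frame of chute above 0 m and value of joint flap below -0.5 rad) or (y of empty_jar in the frame of chute below 0 m and value of joint flap above 0.5 rad)) and horizontal distance between each of dark_ball_0, dark_ball_1, dark_ball_2 and dark_jar below 0.03 m and z of dark_ball_0 in the frame of dark_jar between 0 and 0.075 m and z of dark_ball_1 in the frame of dark_jar between 0 and 0.075 m and z of dark_ball_2 in the frame of dark_jar between 0 and 0.075 m and linear speed of each of white_ball_0, white_ball_1, white_ball_2, white_ball_3, white_ball_4, white_ball_5 below 0.05 m/s and height (world z) of scoop between -0.004 and 0.006 m and angle between scoop's own z axis and vertical below 0.08 rad and linear speed of scoop below 0.02 m/s and angle between each of empty_jar, dark_jar's own z axis and vertical below 0.1 rad); the robot touches nothing.
It fails at once if a jar is shifted by more than 20 mm or tipped (distance of any of empty_jar, dark_jar from where it was at the start of the episode above 0.02 m or angle between any of empty_jar, dark_jar's own z axis and vertical above 0.3 rad).
It fails at once if a white ball falls into the jar with the black balls ((horizontal distance between white_ball_0 and dark_jar below 0.03 m and z of white_ball_0 in the frame of dark_jar between 0 and 0.075 m) or (horizontal distance between white_ball_1 and dark_jar below 0.03 m and z of white_ball_1 in the frame of dark_jar between 0 and 0.075 m) or (horizontal distance between white_ball_2 and dark_jar below 0.03 m and z of white_ball_2 in the frame of dark_jar between 0 and 0.075 m) or (horizontal distance between white_ball_3 and dark_jar below 0.03 m and z of white_ball_3 in the frame of dark_jar between 0 and 0.075 m) or (horizontal distance between white_ball_4 and dark_jar below 0.03 m and z of white_ball_4 in the frame of dark_jar between 0 and 0.075 m) or (horizontal distance between white_ball_5 and dark_jar below 0.03 m and z of white_ball_5 in the frame of dark_jar between 0 and 0.075 m)).
It fails at once if a bottle is shoved by more than 30 mm or knocked over (distance of any of wash_bottle, reagent_bottle from where it was at the start of the episode above 0.03 m or angle between any of wash_bottle, reagent_bottle's own z axis and vertical above 0.4 rad).
It also fails if it takes over 58 s, if anything falls off the work surface, if the arm or the gripper's body presses on something with over 40 N, if the wrist force passes 120 N, or if a joint passes its speed limit or range.

### The arm

A 6-joint arm with a two-finger parallel gripper is mounted at the origin on a cart in front of the work surface, level with it; the furniture and walls round the work are solid. World frame = base frame: x ahead of the robot, y to its left, z up, the work surface at z = 0. Lengths are in m, angles in degrees, forces in N, time in s.
With the tool pointing down it reaches from about 0.375 to 0.9 m from the base axis. Payload 3.1 kg.
Tool frame: the origin (TCP) lies at the centre of the arm's flange, where the gripper is bolted on; the fingertips stand 182 mm ahead of it and the grasp point (between the pads) lies 164 mm ahead of it; x points along the fingers, z is the direction in which the jaws open and shut, and the axes are right-handed (so a half turn about x gives the same grasp; the last joint's range is limited). The gripper opens to 87 mm and grips with 3 to 60 N. Pads are 19 mm wide; open, the fingers measure 117 mm over their backs; the gripper's body (75 mm by 190 mm) begins 51 mm behind the grasp point.
Start: joints at [-78.925, 30.224, 82.088, -0, 67.689, -10.227], TCP at [0.227, -0.582, 0.405] pointing down, gripper open.
Joint ranges: [-176.69, 176.69], [-43.24, 126.21], [12.49, 139.97], [-82, 262], [0, 151.66], [-163.58, 163.58]. Speed limits (degrees/s): [159.86, 159.86, 180, 180, 180, 180].

### API

Orientations are given as a 3x3 rotation matrix whose columns are the frame's x, y, z axes.
In Python, from rig import bot gives the robot as it stands.
- The arm moves only by the shell command python3 -m crank 'ROWS' [OPENING]. ROWS is JSON, a list of rows, each an object with "offset": the shift along the tool's x, y, z in m, a list of three; "spin": the turn about the tool's x in rad. A call has 1 to 12 rows; each row shifts and turns the commanded pose from where the row before left it, along the tool's axes as they then stand; what a row does not reach is not made up. A row lasts 1/10 s, in which the tool goes at most 50 mm and 8.59 degrees, less where a joint would pass 70% of its speed; a pose out of reach is approached as far as the arm can. A call is refused whole if a number of a shift passes 0.05 or a number of a turn 0.15, either way. A call with a gripper value outside its range is refused whole. OPENING is the finger opening in m, from 0 to 0.087, set as the call begins (- or left out, the last holds). The fingers move at their own pace and stop on an object; the grip force is fixed at half the most. Time passes only in rows, so rows that do not move let the fingers close. It gives the time, the measured TCP pose, the force and the opening at its end, in the units of the state.
- bot.read_state(): the state, without advancing time (a new reading comes with each control period).
- bot.capture(name): name is "side" or "top"; returns a dict with "pixels" (400x640x3 uint8, blue, green, red), "depth" (400x640 float32, m along the optical axis (not along the pixel's ray), 0 where there is no reading), "K" (3x3 intrinsics, pixels), "world_to_cam" (4x4, takes a point from world to camera coordinates). Camera axes: x right, y up, looking along -z (the intrinsics and any distortion apply to the point x, -y, -z); pixel columns grow to the right and rows downward; lengths in m; the calibration is good to about 2 mm. A picture is of the moment at which its call begins.
- bot.hand_in(): hands the job in, once; it reports no verdict.
Trained networks look in a picture, given as the dict that the camera call returned (one of the last four; its "shot" number tells which), for a name from the list of things; names that differ only in an ending like _2 or _b are one class to them, and where a whole thing is asked for, a point or a joint stands for the part that bears it (a point fixed in the world has none). Each returns a list of dicts, best first, with "p" (0 to 1); they miss things now and then, are a little off and sometimes report something else, mostly with a low value. They report only what shows in the picture. A call takes as long as a camera call. They do not tell look-alikes from the thing itself.
- bot.regions_of(label, picture): "region" (400x640 bool, what is visible of it) and "extent" ([centre column, centre row, width, height] in pixels, round what is visible of it).
The state is a dict: "time_s": time; "joint_positions": joint angles; "qvel": joint speeds; "tau": joint torques, N m; "position": TCP position; "tcp_rot": TCP orientation; "force": force on the tool from outside, world axes, zero at the start; "moment": the same for the moment, N m; "opening": opening from 0.0 (shut) to 1.0 (fully open).
Only numpy, scipy, OpenCV 4.12 (cv2) and the standard library are available. Lean on these libraries where they do the work, as an engineer would, in place of code of your own. Each camera call takes 0.05 s, during which the arm holds its last target.

## Working session

There is one attempt and no reset: what is moved stays moved. The work goes in short steps, Python scripts to look and compute and a shell command to move; the robot and the scene stay as the last step left them, time stands still between calls to the robot, and variables do not carry over. Pictures are saved under pics/ and viewed, and the job is handed in when it is done.

```bash
ls; mkdir -p pics; python3 - <<'E'
from rig import bot
import cv2,numpy as np,pickle
s=bot.read_state();print(s)
for n in("side","top"):
    c=bot.capture(n);cv2.imwrite(f"pics/{n}0.png",c["pixels"]);pickle.dump(c,open(f"{n}0.pkl","wb"));print(n,c["K"],c["world_to_cam"],c.keys())
E
```

```text
pics
{'time_s': 0.0, 'joint_positions': array([-7.89263319e+01,  3.02807912e+01,  8.21566245e+01, -1.66333301e-03,
        6.76891038e+01, -1.02287351e+01]), 'qvel': array([ 0.00907629,  0.117105  , -0.00217413, -0.07413374, -0.00061901,
       -0.07133012]), 'tau': array([ 3.34734877e-04, -4.40042746e+01, -1.76589131e+01,  6.33282680e-02,
        5.82038693e-02, -1.65160654e-04]), 'position': array([ 0.22699952, -0.58195331,  0.4037503 ]), 'tcp_rot': array([[-4.50484679e-04,  9.31672058e-01,  3.63300114e-01],
       [ 2.16190818e-03,  3.63300209e-01, -9.31669622e-01],
       [-9.99997562e-01,  3.65718596e-04, -2.17785062e-03]]), 'force': array([-0.82926919,  0.0979667 , -0.42530319]), 'moment': array([-0.03738745,  0.01228549, -0.02285062]), 'opening': 0.9979942577094453}
side [[393.80952641   0.         323.87670928]
 [  0.         393.80952641 204.59211413]
 [  0.           0.           1.        ]] [[-0.99924005 -0.03893141  0.00191307  0.54193523]
 [ 0.01940619 -0.45432759  0.89062329 -0.0267629 ]
 [-0.03380406  0.88998359  0.45473784 -1.49391722]
 [ 0.          0.          0.          1.        ]] dict_keys(['pixels', 'depth', 'K', 'world_to_cam', 'shot'])
top [[498.2826866    0.         320.07120934]
 [  0.         498.2826866  207.4020448 ]
 [  0.           0.           1.        ]] [[ 1.53242041e-03 -9.99997727e-01  1.48271999e-03  3.26302341e-01]
 [ 9.84979162e-01  1.76541888e-03  1.72664221e-01 -5.59427641e-01]
 [-1.72666446e-01  1.19585412e-03  9.84979628e-01 -1.50061157e+00]
 [ 0.00000000e+00  0.00000000e+00  0.00000000e+00  1.00000000e+00]] dict_keys(['pixels', 'depth', 'K', 'world_to_cam', 'shot'])
```

View pics/side0.png

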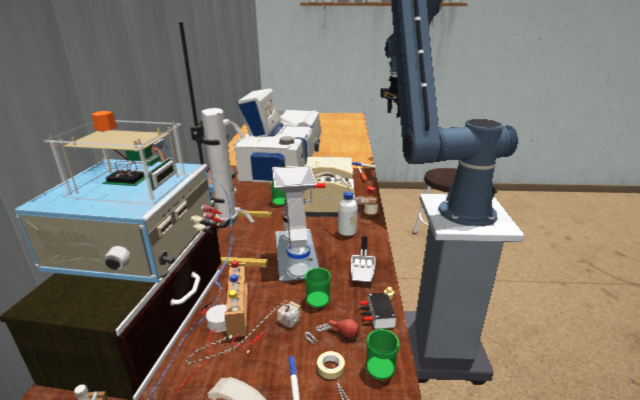

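View pics/top0.png

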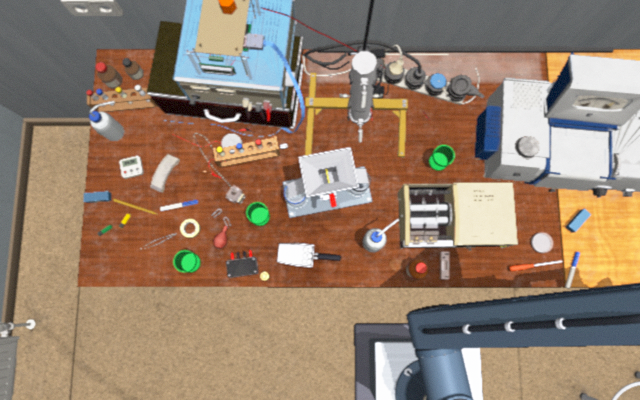

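```bash
cat > h.py <<'E'
import numpy as np,cv2,pickle
def proj(c,P):
    P=np.atleast_2d(P);q=P@c["world_to_cam"][:3,:3].T+c["world_to_cam"][:3,3]
    q=q*[1,-1,-1];u=q@c["K"].T;return u[:,:2]/u[:,2:]
def unproj(c,uv,d):
    uv=np.atleast_2d(uv);d=np.atleast_1d(d)
    r=np.c_[uv,np.ones(len(uv))]@np.linalg.inv(c["K"]).T*d[:,None]
    r=r*[1,-1,-1];W=c["world_to_cam"];return (r-W[:3,3])@W[:3,:3]
def cloud(c,m):
    v,u=np.nonzero(m&(c["depth"]>0));return unproj(c,np.c_[u,v],c["depth"][v,u])
def onplane(c,uv,z):
    a=unproj(c,uv,1.0*np.ones(len(np.atleast_2d(uv))));b=unproj(c,uv,2.0*np.ones(len(np.atleast_2d(uv))))
    t=(z-a[:,2])/(b[:,2]-a[:,2]);return a+t[:,None]*(b-a)
def crop(c,x0,y0,x1,y1,k,name):
    cv2.imwrite(name,cv2.resize(c["pixels"][y0:y1,x0:x1],None,fx=k,fy=k,interpolation=cv2.INTER_CUBIC))
E
python3 - <<'E'
from rig import bot
from h import *
cs={n:bot.capture(n) for n in("side","top")}
for n,c in cs.items():
    pickle.dump(c,open(f"{n}1.pkl","wb"))
    for l in["chute","flap","empty_jar","dark_jar","scoop","white_ball","flap_knob","wash_bottle","reagent_bottle","brass_weight","dark_ball"]:
        for i,r in enumerate(bot.regions_of(l,c)[:6]):
            P=cloud(c,r["region"]);print(n,l,round(r["p"],2),np.round(r["extent"]),np.median(P,0).round(3) if len(P) else None)
            if i==0 : np.save(f"{n}_{l}.npy",r["region"])
crop(cs["top"],270,130,450,290,4,"pics/t1.png");crop(cs["side"],250,150,400,310,4,"pics/s1.png")
E
```

```text
side chute 0.65 [299. 223.  52. 117.] [0.615 0.338 0.175]
side flap 0.55 [316. 193.  21.  19.] [0.564 0.301 0.228]
side empty_jar 0.79 [280. 190.  13.  24.] [ 0.729 -0.028  0.04 ]
side empty_jar 0.71 [299. 258.  25.  32.] [0.6   0.43  0.059]
side empty_jar 0.68 [317. 288.  26.  34.] [0.539 0.542 0.054]
side empty_jar 0.68 [379. 355.  33.  52.] [0.394 0.754 0.053]
side dark_jar 0.31 [300. 223.  50. 112.] [0.615 0.337 0.168]
side scoop 0.88 [362. 258.  26.  42.] [0.413 0.384 0.019]
side white_ball 0.29 [316. 193.  17.  21.] [0.558 0.301 0.228]
side white_ball 0.16 [387. 294.  13.  12.] [0.349 0.506 0.019]
side wash_bottle 0.64 [345. 207.  20.  61.] [0.46  0.188 0.082]
side reagent_bottle 0.66 [372. 200.  19.  33.] [0.372 0.051 0.052]
side brass_weight 0.69 [316. 192.  21.  21.] [0.557 0.302 0.229]
side brass_weight 0.66 [387. 295.  12.  14.] [0.349 0.506 0.019]
top chute 0.96 [328. 182.  89.  71.] [0.607 0.305 0.19 ]
top flap 0.59 [332. 192.   8.  27.] [0.546 0.292 0.239]
top flap 0.26 [379. 236.  32.  30.] [0.45  0.169 0.118]
top empty_jar 0.85 [443. 158.  24.  25.] [ 0.725 -0.06   0.041]
top empty_jar 0.72 [260. 212.  22.  23.] [0.543 0.522 0.021]
top empty_jar 0.62 [186. 263.  34.  25.] [0.392 0.742 0.024]
top empty_jar 0.45 [296. 200.  23.  21.] [0.578 0.407 0.054]
top dark_jar 0.49 [360. 192.  17.   9.] [0.609 0.2   0.052]
top dark_jar 0.38 [309. 254.  60.  28.] [0.411 0.396 0.017]
top scoop 0.43 [264. 277.   5.   9.] [0.348 0.498 0.02 ]
top wash_bottle 0.77 [380. 236.  34.  30.] [0.452 0.166 0.118]
top reagent_bottle 0.89 [417. 270.  20.  22.] [0.368 0.04  0.074]
top brass_weight 0.41 [265. 276.  12.  10.] [0.348 0.498 0.02 ]
```

```bash
ls pics
```

```text
s1.png
side0.png
t1.png
top0.png
```

View pics/t1.png

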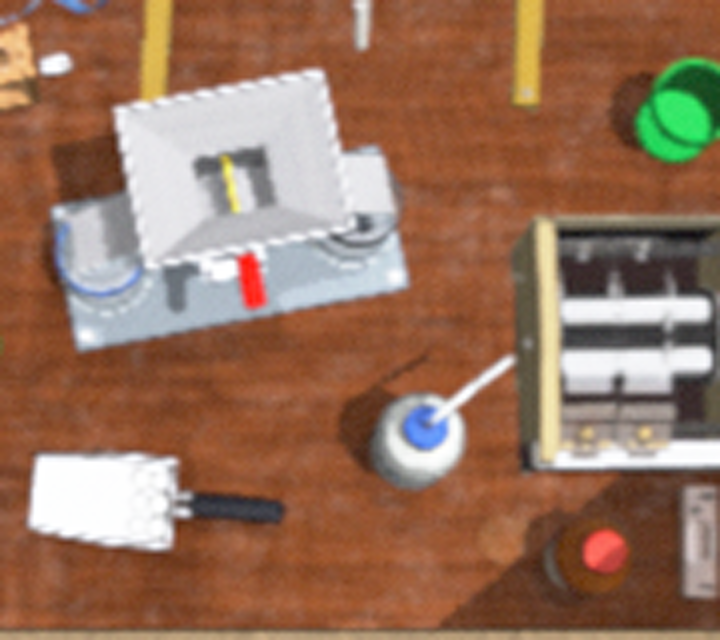

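View pics/s1.png

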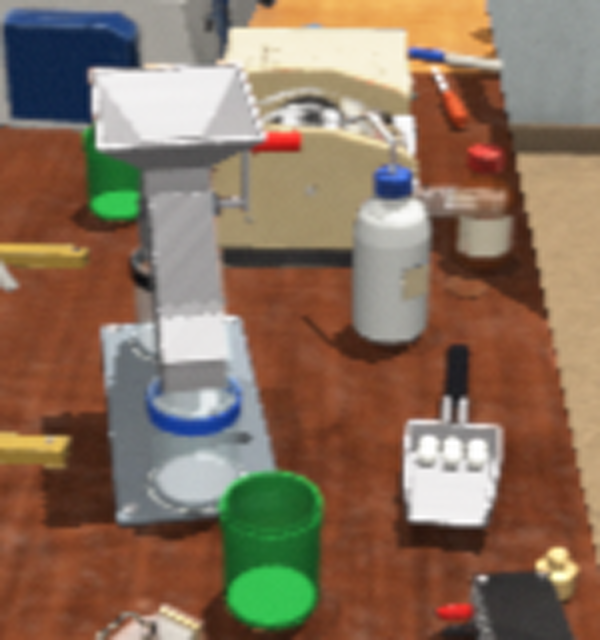

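```bash
python3 - <<'E'
from h import *
for n in("top","side"):
    c=pickle.load(open(n+"1.pkl","rb"))
    if n=="top":
        crop(c,290,140,370,210,8,"pics/t2.png");crop(c,265,235,350,280,8,"pics/t3.png")
    else:
        crop(c,265,160,335,220,10,"pics/s2.png");crop(c,340,230,390,290,10,"pics/s3.png")
E
```

```text
(no output)
```

View pics/t2.png

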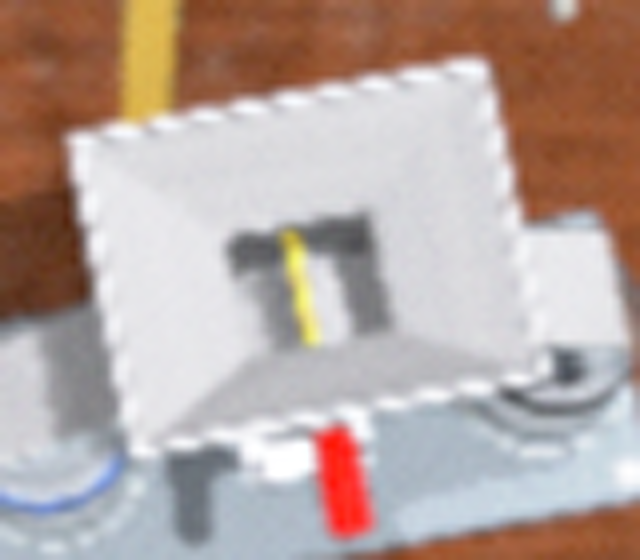

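View pics/s2.png

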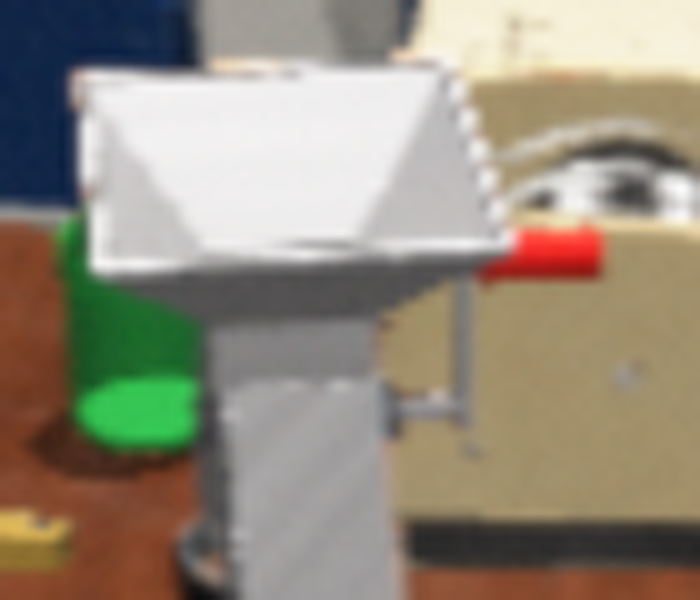

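View pics/t3.png

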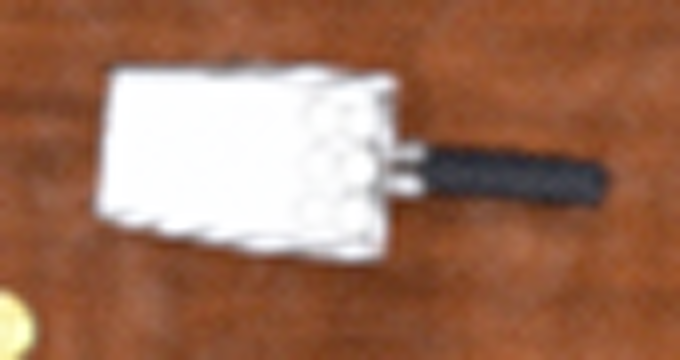

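View pics/s3.png

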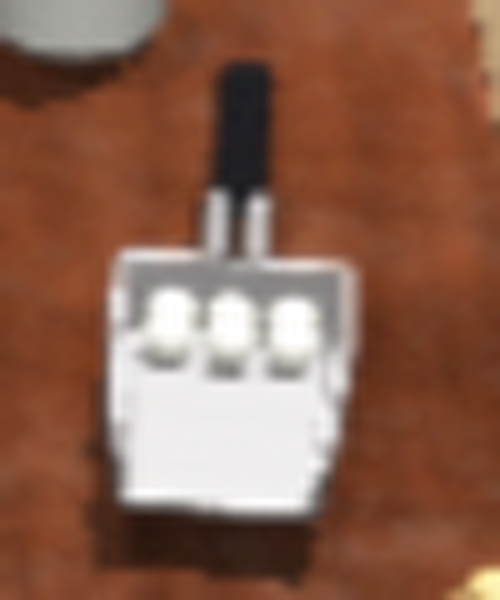

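```bash
cat > fit.py <<'E'
from h import *
from scipy.optimize import least_squares
T=pickle.load(open("top1.pkl","rb"));S=pickle.load(open("side1.pkl","rb"))
def px(a,off,k): return (np.array(a,float)+.5)/k-.5+off
def tw(p,L):
    c,s=np.cos(p[2]),np.sin(p[2]);L=np.asarray(L,float)/1000
    return np.c_[p[0]+c*L[:,0]-s*L[:,1],p[1]+s*L[:,0]+c*L[:,1],L[:,2]+(p[3] if len(p)>3 else 0)]
def fit(obs,p0):
    f=lambda p:np.concatenate([(proj(c,tw(p,L))-m).ravel() for c,L,m in obs])
    r=least_squares(f,p0);return r.x,r.fun.reshape(-1,2).round(1)
E
python3 - <<'E'
from fit import *
h=266
oT=(T,[[55,70,h],[55,-70,h],[-55,-70,h],[-55,70,h]],px([(68,140),(488,62),(548,372),(135,455)],[290,140],8))
oS=(S,[[55,-70,h],[-55,-70,h],[-55,70,h],[55,70,h]],px([(75,75),(450,65),(512,240),(97,272)],[265,160],10))
p,r=fit([oT,oS],[.6,.3,.17,0]);print("chute",p,np.degrees(p[2]),r.tolist())
for o in(oT,oS): print(fit([o],[.6,.3,.17])[0])
hT=(T,[[-136,0,48],[-62,0,48],[59,27,33],[59,-27,33],[-45,33,28],[-45,-33,28]],px([(606,187),(425,168),(98,213),(112,68),(385,260),(397,80)],[265,235],8))
hS=(S,[[-136,0,48],[-62,0,40],[59,27,21],[59,-27,21]],px([(245,62),(240,190),(318,515),(118,500)],[340,230],10))
q,r=fit([hT,hS],[.4,.39,1.6,0]);print("scoop",q,np.degrees(q[2]),r.tolist())
for o in(hT,hS): print(fit([o],[.4,.39,1.6])[0])
print("grip",tw(q,[[-99,0,40]]),"lip",tw(q,[[59,0,21]]))
# knob
c,s=np.cos(p[2]),np.sin(p[2])
kn=px([(341,482)],[290,140],8);P=onplane(T,kn,0.24);d=P[0,:2]-p[:2];print("knob top",P,"local",c*d[0]+s*d[1],-s*d[0]+c*d[1])
m=np.zeros(T["depth"].shape,bool)
for n,cc in(("T",T),("S",S)):
    b=cc["pixels"].astype(int);m=(b[...,2]>180)&(b[...,1]<60)&(b[...,0]<60)
    P=cloud(cc,m);P=P[np.hypot(P[:,0]-p[0],P[:,1]-p[1])<.15];d=P[:,:2]-p[:2]
    L=np.c_[c*d[:,0]+s*d[:,1],-s*d[:,0]+c*d[:,1],P[:,2]];print(n,len(L),L.min(0),L.max(0),np.median(L,0))
E
```

```text
chute [6.19062346e-01 3.05528397e-01 1.95110222e-01 1.85972708e-04] 11.178992269739116 [[0.9, -0.1], [-1.0, 0.1], [-0.2, 0.1], [0.2, -0.4], [0.5, 0.3], [-0.4, -0.7], [-0.3, 0.4], [0.4, -0.2]]
[0.61895137 0.30543676 0.19628172]
[0.61921909 0.30561772 0.19339892]
scoop [ 0.41522097  0.39676686  1.4813194  -0.00252736] 84.8733496742213 [[1.2, -0.2], [-0.2, -0.0], [0.8, -0.1], [0.9, 0.6], [-1.7, -0.9], [-1.2, 0.4], [0.4, -0.7], [-0.2, 1.5], [-0.3, -0.4], [0.3, -0.5]]
[0.41504698 0.39663627 1.47762897]
[0.41558872 0.40053891 1.48551919]
grip [[0.40637457 0.2981629  0.03747264]] lip [[0.42049307 0.45553083 0.01847264]]
knob top [[0.54636252 0.29446993 0.24      ]] local -0.07346439575510218 0.003246005160676635
T 39 [-0.08862527 -0.00179888  0.22866431] [-0.05720764  0.00748827  0.24543329] [-0.07420803  0.0028713   0.23934673]
S 15 [-0.08801866  0.00504443  0.23270985] [-0.06745427  0.01254076  0.23869301] [-0.07633562  0.0096333   0.23567069]
```

```bash
python3 -m crank '[{"offset":[-0.04,0.03,0],"spin":0.088},{"offset":[-0.04,0.03,0],"spin":0.088},{"offset":[0,0.02,-0.045],"spin":0},{"offset":[0,0.02,-0.045],"spin":0},{"offset":[0,0.02,-0.045],"spin":0},{"offset":[0,0.02,-0.045],"spin":0},{"offset":[0,0.02,-0.045],"spin":0},{"offset":[0,0.02,-0.045],"spin":0},{"offset":[0,0.02,-0.045],"spin":0},{"offset":[0,0.02,-0.045],"spin":0},{"offset":[0,0.02,-0.045],"spin":0},{"offset":[0,0.02,-0.045],"spin":0}]' 0.0
```

```text
time_s: 2.5
position: [0.3924, -0.0807, 0.4851]
tcp_rot: [[0.001, 0.981, 0.194], [-0.0, 0.194, -0.981], [-1.0, 0.001, 0.001]]
force: [0.7, -0.8, 0.7]
opening: 0.029
```

```bash
cat >> fit.py <<'E'
CH=np.array([.61906,.30553]);PS=.1951
def tool(s):
    """grasp point / TCP in chute frame, yaw of tool z"""
    d=s["position"][:2]-CH;c,sn=np.cos(PS),np.sin(PS)
    R=s["tcp_rot"];return np.r_[c*d[0]+sn*d[1],-sn*d[0]+c*d[1],s["position"][2]],np.degrees(np.arctan2(R[1,2],R[0,2]))
E
python3 -c "
from rig import bot
from fit import *
s=bot.read_state();print(s['time_s'],s['position'],tool(s),s['force'],s['opening'],s['tcp_rot'].round(4).tolist())"
```

```text
2.5 [ 0.39236722 -0.08074339  0.48514892] (array([-0.29727678, -0.33499741,  0.48514892]), np.float64(-78.82350466448099)) [ 0.70866646 -0.78089262  0.72716193] 0.029001423061347002 [[0.0012, 0.981, 0.1938], [-0.0005, 0.1938, -0.981], [-1.0, 0.0011, 0.0007]]
```

```bash
python3 -m crank '[{"offset":[0,0.027,-0.042],"spin":0},{"offset":[0,0.027,-0.042],"spin":0},{"offset":[0,0.027,-0.042],"spin":0},{"offset":[0,0.027,-0.042],"spin":0},{"offset":[0,0.027,-0.042],"spin":0},{"offset":[0,0.027,-0.042],"spin":0},{"offset":[0,0.027,-0.042],"spin":0},{"offset":[0,0.027,-0.042],"spin":0},{"offset":[0,0.003,-0.044],"spin":0},{"offset":[0,0,0],"spin":0}]'; python3 -c "
from rig import bot
from fit import *
s=bot.read_state();print(tool(s))
for n in('top','side'):
    c=bot.capture(n);crop(c,270,130,390,260,5,'pics/%s3.png'%n) if n=='top' else crop(c,250,100,370,220,5,'pics/side3.png')
"
```

```text
time_s: 3.5
position: [0.5325, 0.3376, 0.4841]
tcp_rot: [[-0.0, 0.98, 0.2], [0.003, 0.2, -0.98], [-1.0, 0.0, -0.003]]
force: [-0.2, -0.2, -0.3]
opening: 0.008
(array([-0.07871404,  0.04824329,  0.48411907]), np.float64(-78.43908404250499))
```

View pics/side3.png

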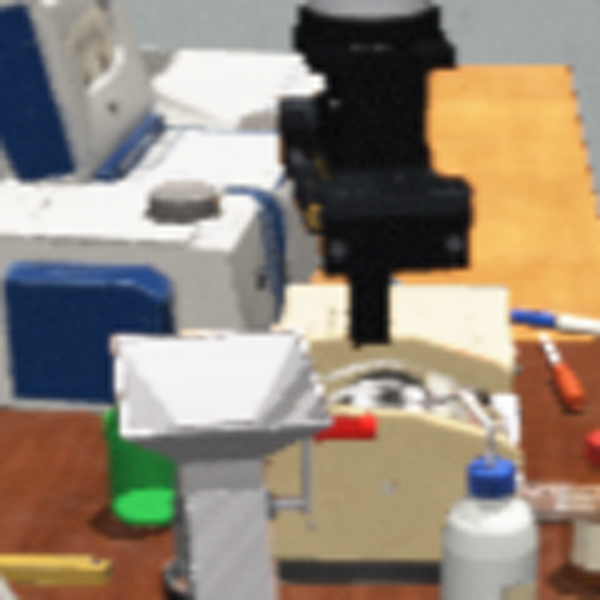

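```bash
python3 -m crank '[{"offset":[0.043,0,0],"spin":0},{"offset":[0.043,0,0],"spin":0},{"offset":[0,0,0.01],"spin":0},{"offset":[0,0,0.01],"spin":0},{"offset":[0,0,0.01],"spin":0},{"offset":[0,0,0.008],"spin":0},{"offset":[0,0,0],"spin":0}]'; python3 -c "
from rig import bot
from fit import *
s=bot.read_state();print(tool(s))
for n in('top','side'):
    c=bot.capture(n);crop(c,270,130,390,260,5,'pics/%s4.png'%n) if n=='top' else crop(c,250,100,370,220,5,'pics/side4.png')
"
```

```text
time_s: 4.3
position: [0.5416, 0.2939, 0.4009]
tcp_rot: [[0.004, 0.981, 0.193], [0.0, 0.193, -0.981], [-1.0, 0.004, 0.0]]
force: [-0.3, -0.1, -0.1]
opening: 0.002
(array([-0.07819542,  0.00364574,  0.40086512]), np.float64(-78.88360675597471))
```

View pics/top4.png

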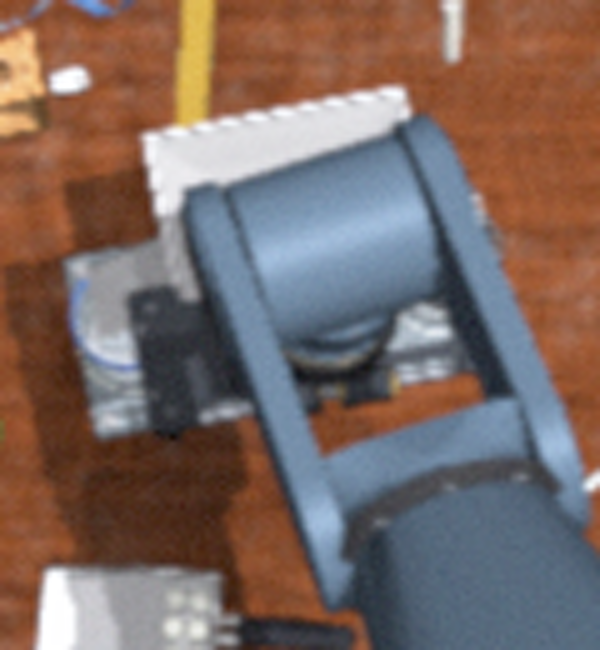

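View pics/side4.png

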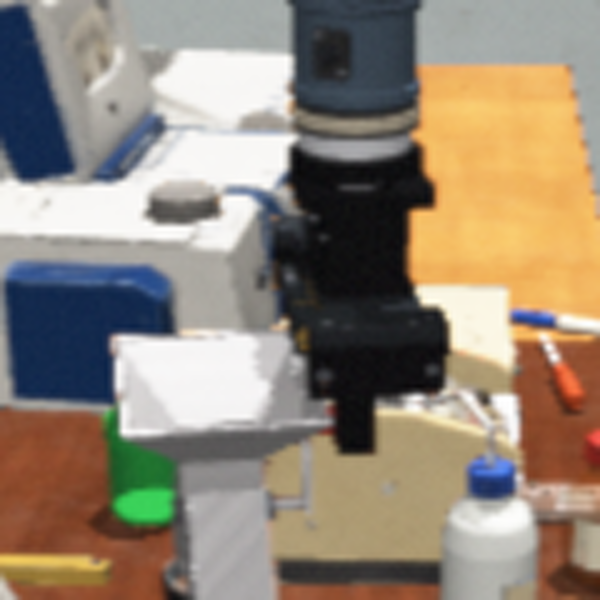

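```bash
python3 -m crank '[{"offset":[0,0,0.002],"spin":0},{"offset":[0,0,0.002],"spin":0},{"offset":[0,0,0.002],"spin":0}]';python3 -m crank '[{"offset":[0,0,0.001],"spin":0},{"offset":[0,0,0.001],"spin":0}]'
```

```text
time_s: 4.7
position: [0.5419, 0.2899, 0.3989]
tcp_rot: [[0.001, 0.981, 0.195], [0.001, 0.195, -0.981], [-1.0, 0.001, -0.001]]
force: [0.3, 2.5, -0.1]
opening: 0.008
time_s: 4.9
position: [0.5423, 0.2877, 0.3986]
tcp_rot: [[-0.0, 0.981, 0.195], [0.0, 0.195, -0.981], [-1.0, -0.0, -0.0]]
force: [-0.6, 1.9, -1.2]
opening: 0.01
```

```bash
python3 -m crank '[{"offset":[0,0,0.001],"spin":0},{"offset":[0,0,0.001],"spin":0}]';python3 -c "
from rig import bot
from fit import *
s=bot.read_state();print(tool(s),s['force'])"
```

```text
time_s: 5.1
position: [0.5426, 0.2856, 0.3985]
tcp_rot: [[-0.001, 0.981, 0.195], [-0.0, 0.195, -0.981], [-1.0, -0.001, -0.0]]
force: [0.1, 1.3, -1.2]
opening: 0.004
(array([-0.07891644, -0.0047098 ,  0.3985272 ]), np.float64(-78.77771962972857)) [ 0.08615794  1.33963002 -1.17257279]
```

```bash
python3 -m crank '[{"offset":[0,0,0.001],"spin":0},{"offset":[0,0,0.001],"spin":0}]';python3 -m crank '[{"offset":[0,0,0.001],"spin":0},{"offset":[0,0,0],"spin":0}]'
```

```text
time_s: 5.3
position: [0.543, 0.2836, 0.3986]
tcp_rot: [[-0.001, 0.981, 0.195], [-0.0, 0.195, -0.981], [-1.0, -0.001, -0.0]]
force: [-0.5, 2.1, -1.1]
opening: 0.007
time_s: 5.5
position: [0.5432, 0.2825, 0.3987]
tcp_rot: [[-0.0, 0.981, 0.194], [-0.0, 0.194, -0.981], [-1.0, -0.0, 0.0]]
force: [-0.5, 0.7, -1.5]
opening: 0.006
```

```bash
python3 -m crank '[{"offset":[0,0,0.001],"spin":0},{"offset":[0,0,0.001],"spin":0}]';python3 -c "
from rig import bot
from fit import *
s=bot.read_state();print(tool(s),s['force'])
c=bot.capture('side')
crop(c,290,160,340,210,12,'pics/side5.png')
b=c['pixels'].astype(int);m=(b[...,2]>150)&(b[...,1]<70)&(b[...,0]<70);m[:160]=0;m[220:]=0;m[:,:290]=0;m[:,345:]=0
P=cloud(c,m);cc,sn=np.cos(PS),np.sin(PS);d=P[:,:2]-CH
print(np.c_[cc*d[:,0]+sn*d[:,1],-sn*d[:,0]+cc*d[:,1],P[:,2]].round(3))
"
```

```text
time_s: 5.7
position: [0.5436, 0.2809, 0.3987]
tcp_rot: [[-0.0, 0.981, 0.194], [0.001, 0.194, -0.981], [-1.0, 0.0, -0.001]]
force: [-0.6, 4.2, -0.2]
opening: 0.004
(array([-0.0788243 , -0.00949367,  0.39874873]), np.float64(-78.79625914712486)) [-0.55110604  4.17056324 -0.16108198]
[]
```

View pics/side5.png

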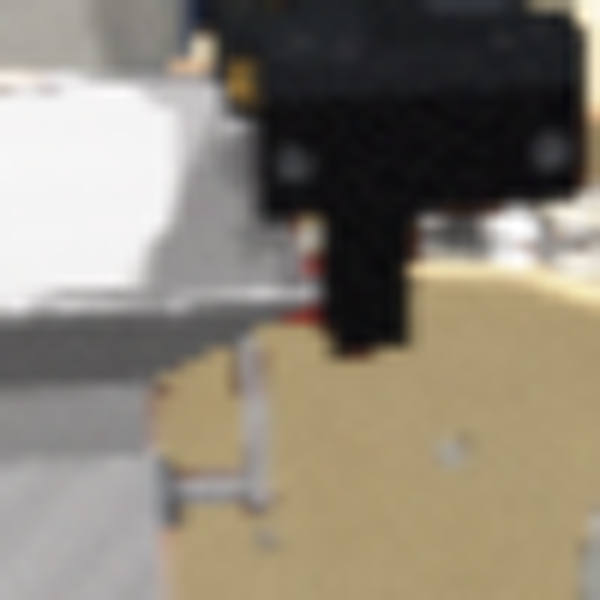

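```bash
python3 -m crank '[{"offset":[0,0,0.001],"spin":0},{"offset":[0,0,0.001],"spin":0}]'
```

```text
time_s: 5.95
position: [0.5437, 0.2801, 0.3988]
tcp_rot: [[-0.001, 0.981, 0.194], [0.005, 0.194, -0.981], [-1.0, 0.0, -0.005]]
force: [-3.1, 9.4, -0.9]
opening: 0.005
```

```bash
python3 -m crank '[{"offset":[0,0,-0.02],"spin":0},{"offset":[-0.045,0,0],"spin":0},{"offset":[-0.04,0,0],"spin":0},{"offset":[0,-0.043,-0.011],"spin":0},{"offset":[0,-0.043,-0.011],"spin":0},{"offset":[0,-0.043,-0.011],"spin":0},{"offset":[0,0,0],"spin":-0.1286},{"offset":[0,0,0],"spin":-0.1286},{"offset":[0,0,0],"spin":-0.1286},{"offset":[0,0,0],"spin":-0.1286},{"offset":[0,0,0],"spin":-0.1286},{"offset":[0,0,0],"spin":-0.1286}]' 0.06;python3 -m crank '[{"offset":[0,0,0],"spin":-0.1286},{"offset":[0,0,0],"spin":-0.1286},{"offset":[0,0,0],"spin":-0.1286},{"offset":[0,0,0],"spin":-0.1286}]';python3 -c "
from rig import bot
from fit import *
s=bot.read_state();print(tool(s))
for n in('top','side'):
    c=bot.capture(n);crop(c,260,130,400,270,5,'pics/%s6.png'%n) if n=='top' else crop(c,250,100,400,280,4,'pics/side6.png')
    pickle.dump(c,open(n+'6.pkl','wb'))
    b=c['pixels'].astype(int);m=(b[...,2]>150)&(b[...,1]<70)&(b[...,0]<70)
    P=cloud(c,m);cc,sn=np.cos(PS),np.sin(PS);d=P[:,:2]-CH
    L=np.c_[cc*d[:,0]+sn*d[:,1],-sn*d[:,0]+cc*d[:,1],P[:,2]];L=L[(np.abs(L[:,0])<.12)&(np.abs(L[:,1])<.12)];print(len(L),L.min(0),L.max(0),np.median(L,0))
"
```

```text
time_s: 7.15
position: [0.4075, 0.3051, 0.4841]
tcp_rot: [[0.001, 0.563, 0.826], [-0.002, 0.827, -0.563], [-1.0, -0.001, 0.002]]
force: [0.2, 1.0, 0.2]
opening: 0.693
time_s: 7.55
position: [0.4075, 0.3051, 0.4841]
tcp_rot: [[0.001, 0.084, 0.996], [-0.002, 0.996, -0.084], [-1.0, -0.002, 0.002]]
force: [0.5, 0.4, -0.8]
opening: 0.689
(array([-0.2076456 ,  0.04055929,  0.48406659]), np.float64(-4.794605435786524))
48 [-0.09123174 -0.0311918   0.22417931] [-0.05719856 -0.02129176  0.23746335] [-0.07414439 -0.0263886   0.23021639]
23 [-0.0866516  -0.02813822  0.22115634] [-0.071686   -0.01617606  0.23253043] [-0.0789102  -0.02000769  0.22556429]
```

View pics/side6.png

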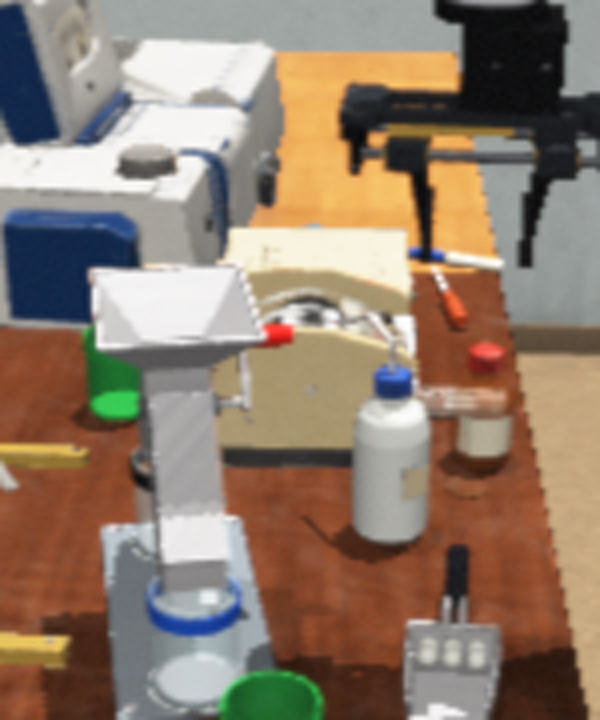

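View pics/top6.png

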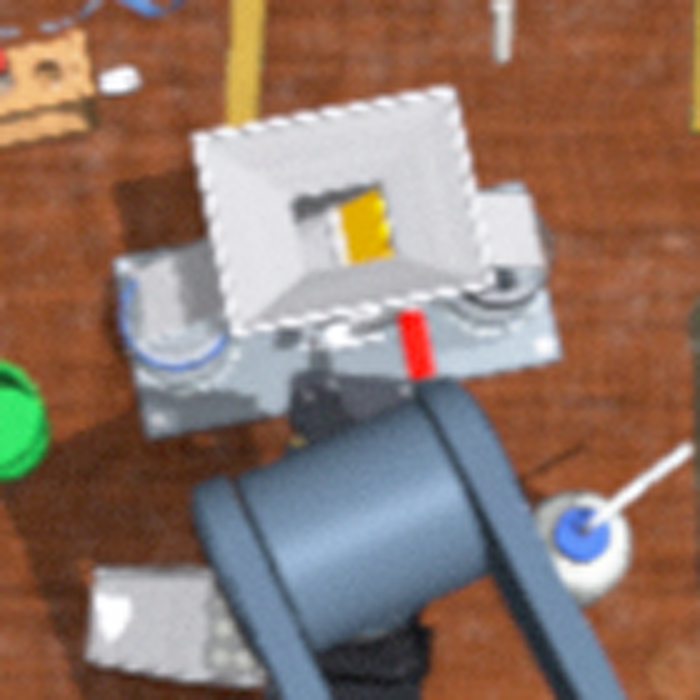

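```bash
python3 -m crank '[{"offset":[0.046,0.001,0],"spin":0},{"offset":[0.046,0.001,0],"spin":0},{"offset":[0.046,0,0],"spin":0},{"offset":[0.046,0,0],"spin":0},{"offset":[0.046,0,0],"spin":0},{"offset":[0.03,0,0],"spin":0},{"offset":[0.02,0,0],"spin":0},{"offset":[0,0,0],"spin":0}]';python3 -c "
from rig import bot
from fit import *
for n in('top','side'):
    c=bot.capture(n);crop(c,250,180,400,300,5,'pics/%s7.png'%n) if n=='top' else crop(c,330,180,420,300,5,'pics/side7.png')
"
```

```text
time_s: 8.45
position: [0.407, 0.307, 0.2013]
tcp_rot: [[-0.005, 0.091, 0.996], [-0.003, 0.996, -0.091], [-1.0, -0.003, -0.004]]
force: [-0.6, -0.5, 0.1]
opening: 0.689
```

View pics/side7.png

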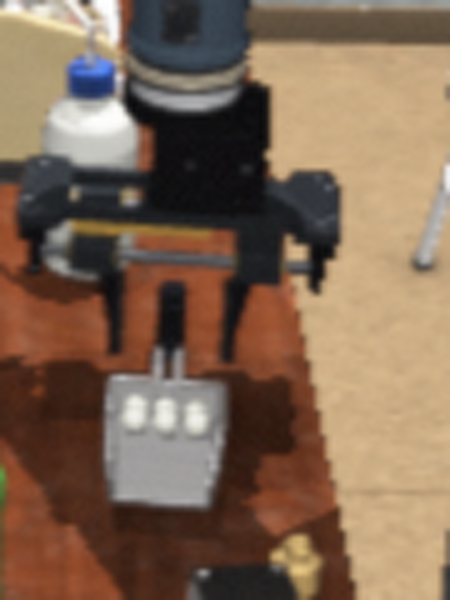

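View pics/top7.png

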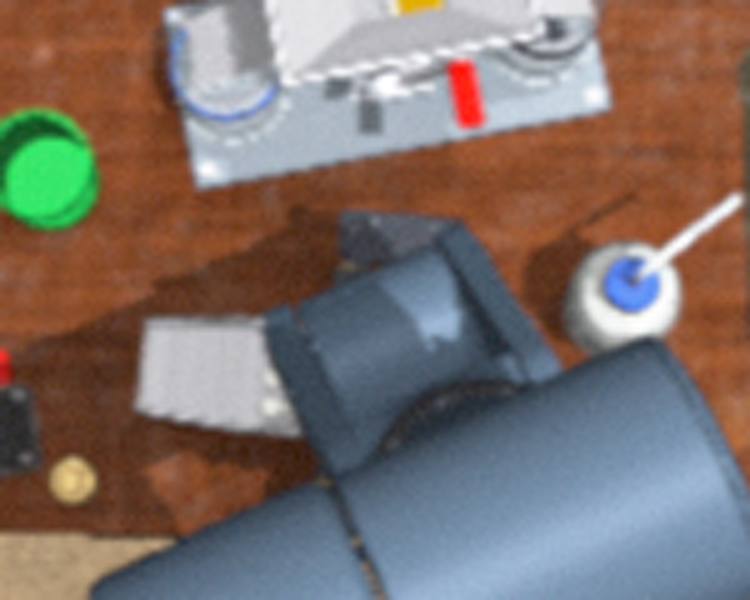

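```bash
python3 -m crank '[{"offset":[0,0,0],"spin":0},{"offset":[0,0,0],"spin":0},{"offset":[0,0,0],"spin":0},{"offset":[0,0,0],"spin":0},{"offset":[0,0,0],"spin":0},{"offset":[0,0,0],"spin":0}]' 0.0; python3 -m crank '[{"offset":[-0.005,0,0],"spin":0},{"offset":[-0.01,0,0],"spin":0},{"offset":[-0.01,0,0],"spin":0},{"offset":[-0.005,0,0],"spin":0},{"offset":[0,0,0],"spin":0}]';python3 -c "
from rig import bot
from fit import *
for n in('top','side'):
    c=bot.capture(n);crop(c,250,180,400,300,5,'pics/%s8.png'%n) if n=='top' else crop(c,330,180,420,300,5,'pics/side8.png')
    pickle.dump(c,open(n+'8.pkl','wb'))
"
```

```text
time_s: 9.15
position: [0.4074, 0.3076, 0.2039]
tcp_rot: [[0.0, 0.089, 0.996], [0.0, 0.996, -0.089], [-1.0, 0.0, 0.0]]
force: [-0.1, 0.4, 0.8]
opening: 0.228
time_s: 9.65
position: [0.4076, 0.3078, 0.2349]
tcp_rot: [[0.002, 0.089, 0.996], [0.001, 0.996, -0.089], [-1.0, 0.001, 0.002]]
force: [-0.1, -0.0, -2.7]
opening: 0.206
```

View pics/side8.png

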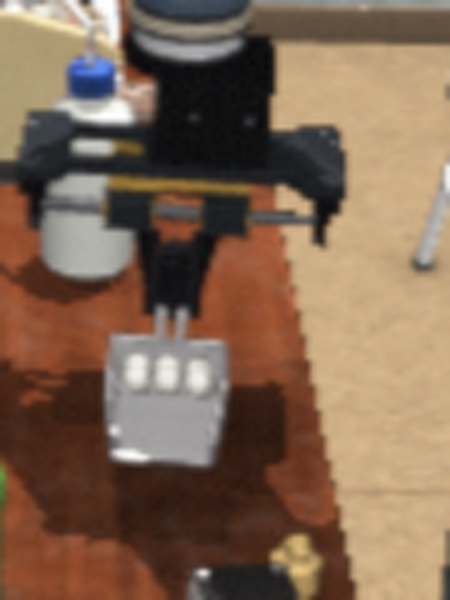

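```bash
python3 -m crank '[{"offset":[-0.01,0,0],"spin":0},{"offset":[-0.02,-0.002,0],"spin":0},{"offset":[-0.03,-0.004,0],"spin":0},{"offset":[-0.03,-0.006,-0.001],"spin":0},{"offset":[-0.03,-0.007,-0.001],"spin":0},{"offset":[-0.03,-0.008,-0.001],"spin":0},{"offset":[-0.03,-0.008,-0.001],"spin":0},{"offset":[-0.03,-0.006,-0.001],"spin":0},{"offset":[-0.03,-0.004,0],"spin":0},{"offset":[-0.02,-0.002,0],"spin":0},{"offset":[-0.01,0,0],"spin":0}]';python3 -c "
from rig import bot
from fit import *
s=bot.read_state();print(tool(s))
for n in('side',):
    c=bot.capture(n);crop(c,320,60,430,240,4,'pics/side9.png')
"
```

```text
time_s: 10.85
position: [0.3979, 0.261, 0.506]
tcp_rot: [[0.003, 0.089, 0.996], [0.001, 0.996, -0.089], [-1.0, 0.001, 0.003]]
force: [0.4, -0.2, -1.5]
opening: 0.206
(array([-0.22560568, -0.00084438,  0.50596569]), np.float64(-5.113170540050606))
```

View pics/side9.png

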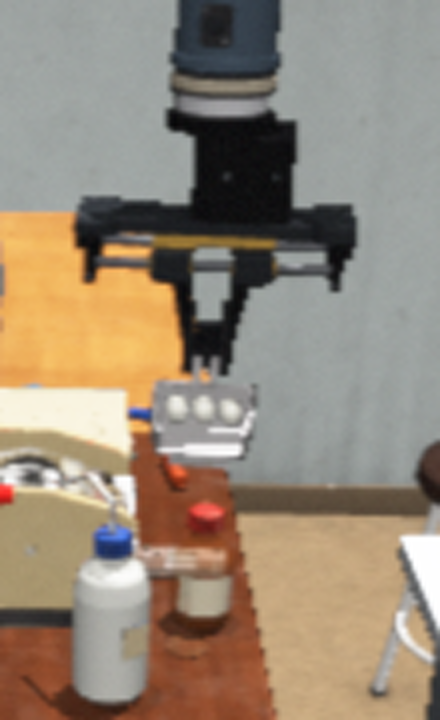

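```bash
python3 -m crank '[{"offset":[0,0,0],"spin":0.05},{"offset":[0,0,0],"spin":0.1},{"offset":[0,0,0],"spin":0.12},{"offset":[0,0,0],"spin":0.13},{"offset":[0,0,0],"spin":0.13},{"offset":[0,0,0],"spin":0.13},{"offset":[0,0,0],"spin":0.13},{"offset":[0,0,0],"spin":0.13},{"offset":[0,0,0],"spin":0.13},{"offset":[0,0,0],"spin":0.12},{"offset":[0,0,0],"spin":0.086},{"offset":[0,0,0],"spin":0.03}]';python3 -c "
from rig import bot
from fit import *
s=bot.read_state();print(tool(s))
for n in('side','top'):
    c=bot.capture(n);crop(c,250,60,400,240,4,'pics/%s10.png'%n) if n=='side' else crop(c,270,130,420,290,4,'pics/%s10.png'%n)
    pickle.dump(c,open(n+'10.pkl','wb'))
"
```

```text
time_s: 12.1
position: [0.3977, 0.2612, 0.5022]
tcp_rot: [[-0.004, 0.981, 0.192], [-0.001, 0.192, -0.981], [-1.0, -0.004, 0.0]]
force: [0.8, -0.1, -1.6]
opening: 0.201
(array([-0.2257303 , -0.00053152,  0.50217406]), np.float64(-78.90829778809896))
```

View pics/side10.png

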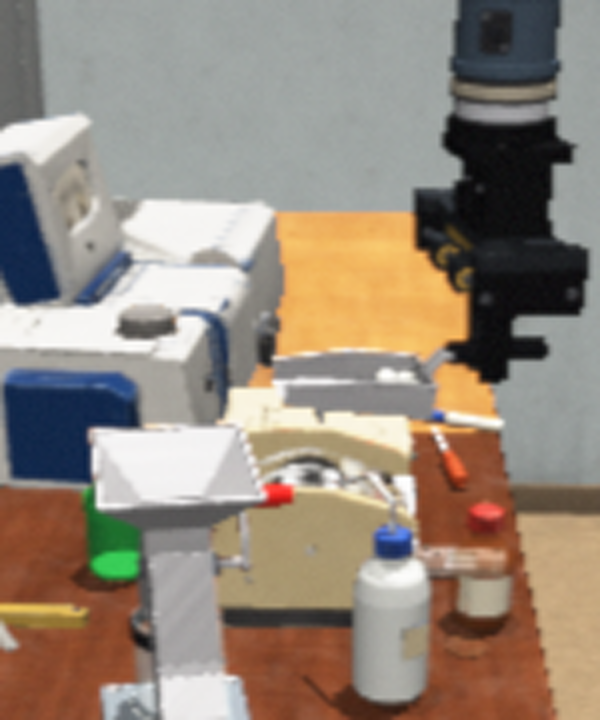

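View pics/top10.png

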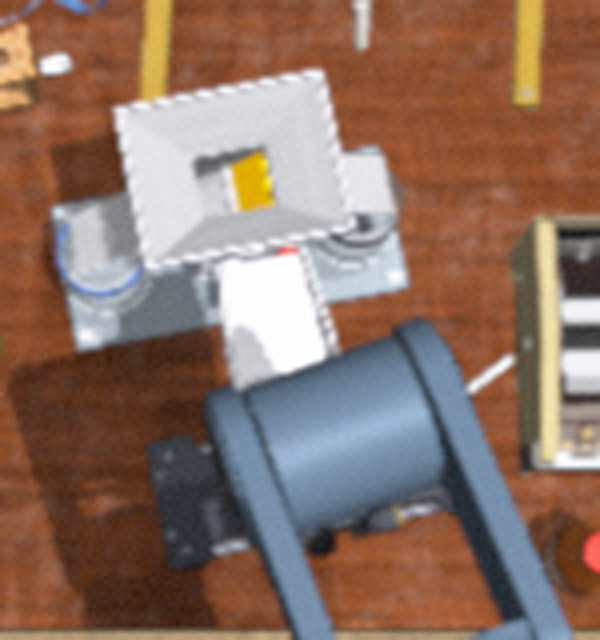

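```bash
cat >> fit.py <<'E'
def loc(P):
    d=P[:,:2]-CH;c,s=np.cos(PS),np.sin(PS);return np.c_[c*d[:,0]+s*d[:,1],-s*d[:,0]+c*d[:,1],P[:,2]]
def rays(c,x0,x1,y,z0,name=None):
    """depth profile: all points with chute-local |y|<y, x in range, z>z0"""
    L=loc(cloud(c,np.ones(c["depth"].shape,bool)));m=(np.abs(L[:,1])<y)&(L[:,0]>x0)&(L[:,0]<x1)&(L[:,2]>z0);return L[m]
def prof(c,x0,x1,y,z0,step=.01):
    L=rays(c,x0,x1,y,z0)
    for a in np.arange(x0,x1,step):
        m=(L[:,0]>=a)&(L[:,0]<a+step)
        if m.sum()>2:print(f"{a+step/2:.3f} n{m.sum()} min{L[m,2].min():.3f} med{np.median(L[m,2]):.3f} max{L[m,2].max():.3f}")
E
python3 - <<'E'
from fit import *
for n in("top10","side10"):
    print(n);prof(pickle.load(open(n+".pkl","rb")),-.24,-.05,.015,.25)
E
```

```text
top10
-0.235 n89 min0.658 med0.662 max0.665
-0.225 n87 min0.659 med0.663 max0.667
-0.215 n85 min0.657 med0.661 max0.669
-0.205 n81 min0.650 med0.656 max0.662
-0.195 n64 min0.637 med0.647 max0.654
-0.185 n6 min0.633 med0.637 max0.640
-0.145 n43 min0.302 med0.308 max0.312
-0.135 n48 min0.303 med0.309 max0.315
-0.125 n42 min0.306 med0.309 max0.313
-0.115 n48 min0.306 med0.311 max0.318
-0.105 n44 min0.308 med0.313 max0.320
-0.095 n44 min0.305 med0.313 max0.319
-0.085 n47 min0.309 med0.315 max0.321
-0.075 n22 min0.311 med0.316 max0.321
-0.055 n26 min0.259 med0.265 max0.270
side10
-0.225 n10 min0.320 med0.344 max0.357
-0.215 n40 min0.321 med0.345 max0.662
-0.205 n108 min0.333 med0.453 max0.661
-0.195 n240 min0.335 med0.541 max0.655
-0.185 n110 min0.323 med0.613 max0.643
-0.175 n14 min0.313 med0.321 max0.329
-0.165 n3 min0.316 med0.317 max0.318
-0.155 n4 min0.317 med0.320 max0.321
-0.075 n7 min0.315 med0.316 max0.317
-0.055 n9 min0.261 med0.264 max0.268
```

```bash
python3 -c "
from fit import *
c=pickle.load(open('side10.pkl','rb'));crop(c,312,138,382,170,11,'pics/s11.png')"
```

```text
(no output)
```

View pics/s11.png

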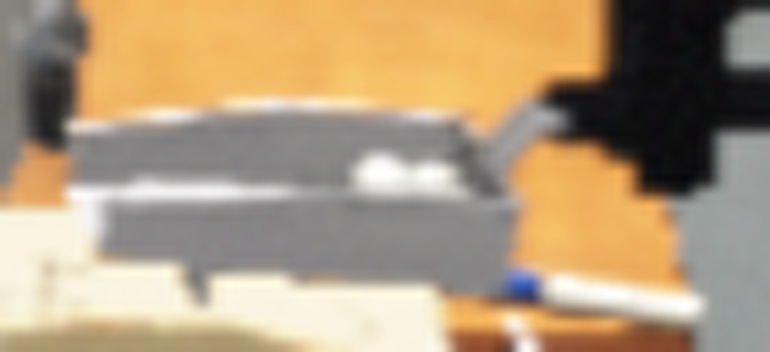

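```bash
python3 -m crank '[{"offset":[0,0.008,0],"spin":0},{"offset":[0,0.014,0],"spin":0},{"offset":[0.005,0.008,0],"spin":0},{"offset":[0.01,0,0],"spin":0},{"offset":[0.012,0,0],"spin":0},{"offset":[0.01,0,0],"spin":0},{"offset":[0.004,0,0],"spin":0},{"offset":[0,0,0],"spin":0}]';python3 -c "
from rig import bot
from fit import *
s=bot.read_state();print(tool(s),s['force'])
for n in('side',):
    c=bot.capture(n);crop(c,270,140,370,210,8,'pics/%s12.png'%n)
    pickle.dump(c,open(n+'12.pkl','wb'))
"
```

```text
time_s: 13.0
position: [0.4274, 0.267, 0.4618]
tcp_rot: [[-0.002, 0.981, 0.195], [-0.001, 0.195, -0.981], [-1.0, -0.002, 0.0]]
force: [0.7, -0.1, -1.6]
opening: 0.204
(array([-0.19548387, -0.00064074,  0.46175991]), np.float64(-78.78018030482161)) [ 0.70242074 -0.12150266 -1.62000513]
```

View pics/side12.png

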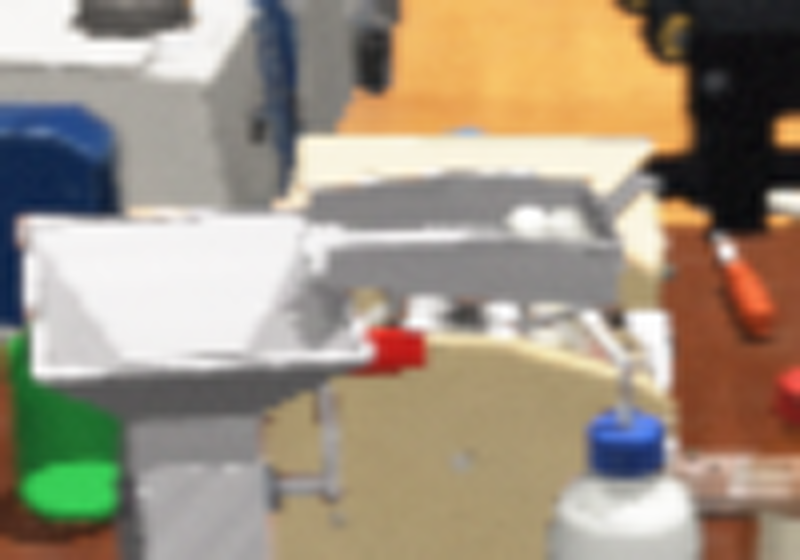

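```bash
python3 -m crank '[{"offset":[0,0.004,0],"spin":0},{"offset":[0,0.004,0],"spin":0},{"offset":[0,0,0],"spin":0}]';python3 -m crank '[{"offset":[0,0.003,0],"spin":0},{"offset":[0,0,0],"spin":0}]'
```

```text
time_s: 13.35
position: [0.4364, 0.2688, 0.4633]
tcp_rot: [[0.002, 0.981, 0.194], [0.001, 0.194, -0.981], [-1.0, 0.002, -0.0]]
force: [0.7, 0.5, -2.6]
opening: 0.202
time_s: 13.55
position: [0.4388, 0.2693, 0.4629]
tcp_rot: [[0.001, 0.981, 0.194], [0.0, 0.194, -0.981], [-1.0, 0.001, -0.0]]
force: [-0.6, -0.1, -1.5]
opening: 0.201
```

```bash
python3 -m crank '[{"offset":[0,0.003,0],"spin":0},{"offset":[0,0,0],"spin":0}]';python3 -c "
from rig import bot
from fit import *
s=bot.read_state();print(tool(s),s['force'])
for n in('side',):
    c=bot.capture(n);crop(c,270,140,370,210,8,'pics/%s13.png'%n)
"
```

```text
time_s: 13.75
position: [0.4417, 0.2699, 0.4628]
tcp_rot: [[0.001, 0.981, 0.194], [0.0, 0.194, -0.981], [-1.0, 0.001, -0.0]]
force: [0.1, -0.5, -1.9]
opening: 0.206
(array([-0.18086482, -0.00061545,  0.4627904 ]), np.float64(-78.78543267027726)) [ 0.14045189 -0.4600684  -1.94047703]
```

View pics/side13.png

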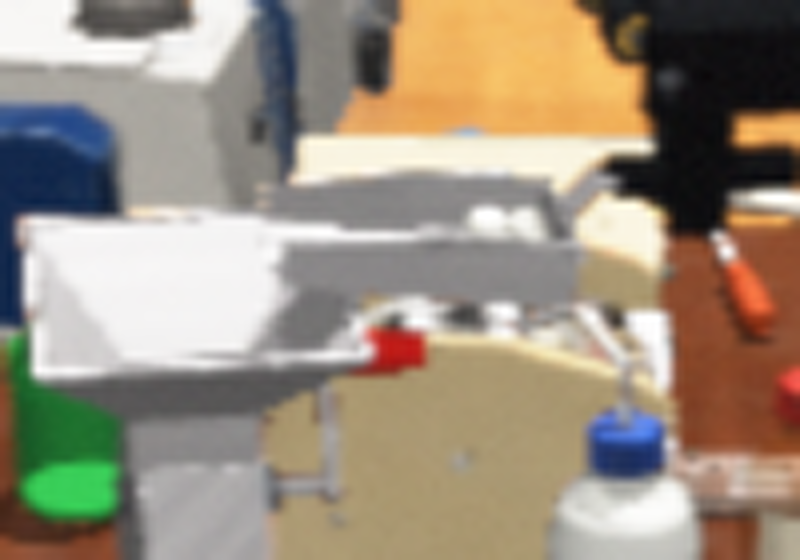

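```bash
python3 -m crank '[{"offset":[0.001,0.003,0],"spin":0},{"offset":[0,0.001,0],"spin":0}]';python3 -m crank '[{"offset":[0,0.003,0],"spin":0},{"offset":[0,0,0],"spin":0}]'
```

```text
time_s: 14.0
position: [0.4438, 0.2703, 0.4609]
tcp_rot: [[-0.007, 0.981, 0.195], [-0.002, 0.195, -0.981], [-1.0, -0.007, 0.0]]
force: [-6.4, -1.4, -1.3]
opening: 0.202
time_s: 14.2
position: [0.4449, 0.2706, 0.4603]
tcp_rot: [[-0.014, 0.981, 0.195], [-0.004, 0.195, -0.981], [-1.0, -0.015, 0.001]]
force: [-10.4, -2.5, 2.1]
opening: 0.203
```

```bash
python3 -m crank '[{"offset":[0,0.003,0],"spin":0},{"offset":[0,0,0],"spin":0}]';python3 -c "
from rig import bot
from fit import *
s=bot.read_state();print(tool(s),s['force'])
for n in('side',):
    c=bot.capture(n);crop(c,290,150,360,200,11,'pics/%s14.png'%n)
"
```

```text
time_s: 14.4
position: [0.4459, 0.2709, 0.4598]
tcp_rot: [[-0.021, 0.981, 0.195], [-0.005, 0.195, -0.981], [-1.0, -0.022, 0.001]]
force: [-15.9, -4.2, 4.3]
opening: 0.201
(array([-1.76537604e-01, -3.97270773e-04,  4.59840480e-01]), np.float64(-78.74469891413926)) [-15.89525707  -4.22114719   4.33832733]
```

View pics/side14.png

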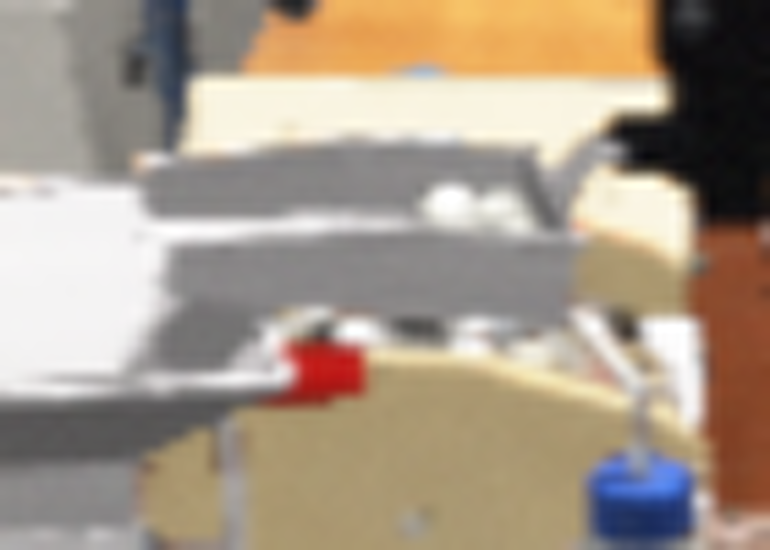

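```bash
python3 -m crank '[{"offset":[-0.003,0.001,0],"spin":0},{"offset":[-0.003,0.001,0],"spin":0},{"offset":[0,0,0],"spin":0}]';python3 -c "
from rig import bot
from fit import *
s=bot.read_state();print(tool(s),s['force'])
for n in('side',):
    c=bot.capture(n);crop(c,290,150,360,200,11,'pics/%s15.png'%n)
"
```

```text
time_s: 14.75
position: [0.4478, 0.2713, 0.4656]
tcp_rot: [[-0.022, 0.981, 0.195], [-0.006, 0.195, -0.981], [-1.0, -0.022, 0.001]]
force: [-15.6, -3.4, 1.8]
opening: 0.203
(array([-1.74657531e-01, -3.98805950e-04,  4.65612300e-01]), np.float64(-78.74404334345313)) [-15.56877328  -3.36322107   1.81161177]
```

View pics/side15.png

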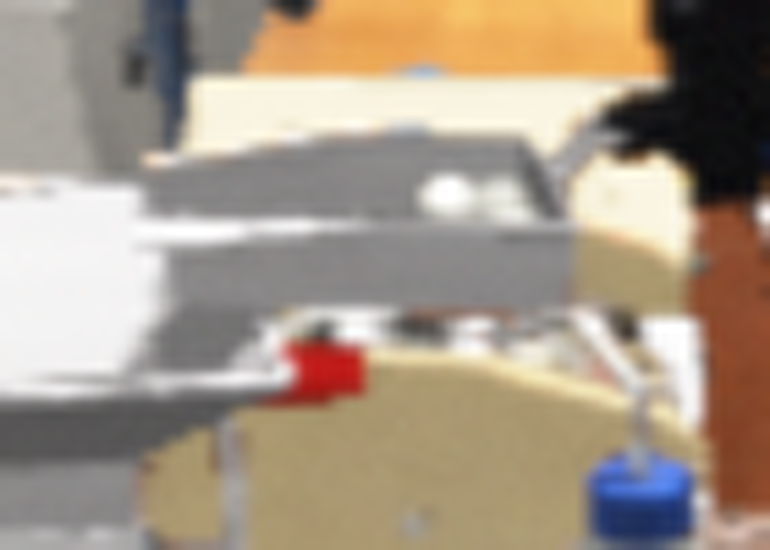

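```bash
python3 -m crank '[{"offset":[-0.0035,0.0012,0],"spin":0},{"offset":[-0.0035,0.0012,0],"spin":0},{"offset":[-0.0035,0.0013,0],"spin":0},{"offset":[0,0,0],"spin":0}]';python3 -m crank '[{"offset":[-0.0035,0.0015,0],"spin":0},{"offset":[-0.0035,0.0015,0],"spin":0},{"offset":[-0.0032,0.0016,0],"spin":0},{"offset":[0,0,0],"spin":0}]';python3 -c "
from rig import bot
from fit import *
s=bot.read_state();print(tool(s),s['force'])
for n in('side',):
    c=bot.capture(n);crop(c,290,150,360,200,11,'pics/%s16.png'%n)
"
```

```text
time_s: 15.2
position: [0.4521, 0.2721, 0.4767]
tcp_rot: [[-0.019, 0.981, 0.195], [-0.005, 0.195, -0.981], [-1.0, -0.02, 0.001]]
force: [-15.0, -3.0, 3.0]
opening: 0.204
time_s: 15.6
position: [0.4573, 0.2732, 0.4874]
tcp_rot: [[-0.016, 0.981, 0.195], [-0.004, 0.195, -0.981], [-1.0, -0.017, 0.001]]
force: [-12.6, -2.6, 2.7]
opening: 0.201
(array([-1.64996774e-01, -3.76958216e-04,  4.87438475e-01]), np.float64(-78.74695132042018)) [-12.55121038  -2.60463747   2.71539327]
```

View pics/side16.png

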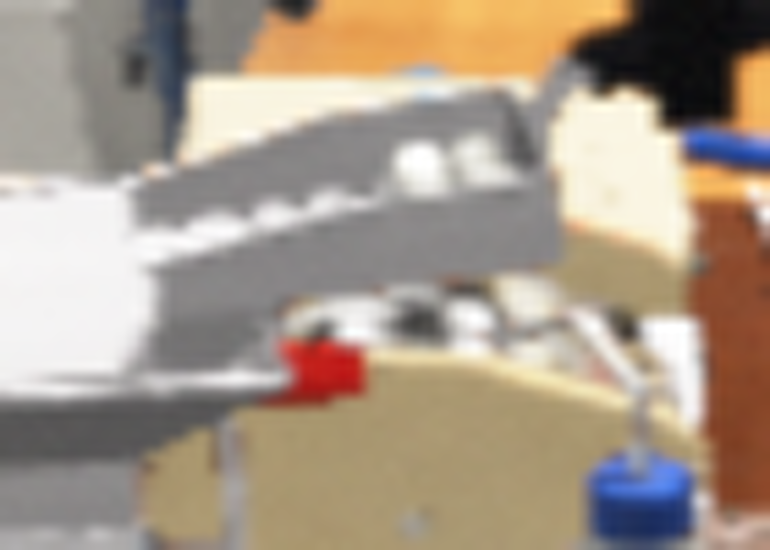

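Pivoting in the pads works: the scoop is about 13° spout-down with its front foot hooked on the rim near (310,310) and the balls still at (420–500,165). I'll continue along the arc.

```bash
python3 -m crank '[{"offset":[-0.0033,0.0018,0],"spin":0},{"offset":[-0.0032,0.0018,0],"spin":0},{"offset":[-0.0032,0.0019,0],"spin":0},{"offset":[-0.003,0.0021,0],"spin":0},{"offset":[-0.003,0.0021,0],"spin":0},{"offset":[-0.003,0.0021,0],"spin":0}]';python3 -m crank '[{"offset":[-0.0029,0.0023,0],"spin":0},{"offset":[-0.0029,0.0024,0],"spin":0},{"offset":[-0.0028,0.0024,0],"spin":0},{"offset":[0,0,0],"spin":0}]';python3 -c "
from rig import bot
from fit import *
s=bot.read_state();print(tool(s),s['force'])
for n in('side',):
    c=bot.capture(n);crop(c,290,135,360,200,10,'pics/%s17.png'%n)
"
```

```text
time_s: 16.25
position: [0.47, 0.2757, 0.5068]
tcp_rot: [[-0.011, 0.981, 0.195], [-0.003, 0.195, -0.981], [-1.0, -0.012, 0.001]]
force: [-8.5, -2.2, 3.4]
opening: 0.204
time_s: 16.65
position: [0.478, 0.2772, 0.5161]
tcp_rot: [[-0.007, 0.981, 0.195], [-0.002, 0.195, -0.981], [-1.0, -0.007, 0.0]]
force: [-8.3, -1.8, 4.1]
opening: 0.201
(array([-1.43899978e-01, -4.74231553e-04,  5.16111353e-01]), np.float64(-78.76636312871011)) [-8.28586607 -1.77740451  4.09653444]
```

View pics/side17.png

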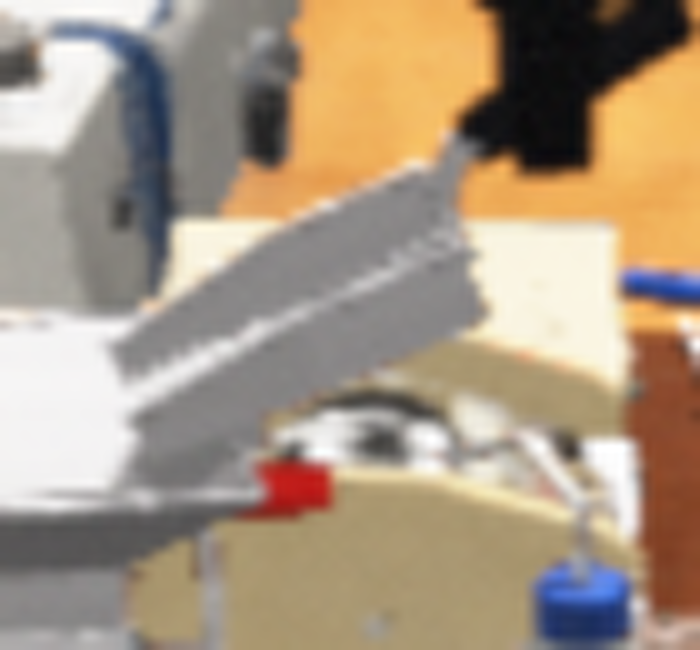

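```bash
python3 -m crank '[{"offset":[-0.0027,0.0026,0],"spin":0},{"offset":[-0.0026,0.0026,0],"spin":0},{"offset":[-0.0026,0.0026,0],"spin":0},{"offset":[0,0,0],"spin":0}]';python3 -c "
from rig import bot
from fit import *
for n in('side','top'):
    c=bot.capture(n);crop(c,270,130,370,300,4,'pics/%s18.png'%n) if n=='side' else crop(c,280,130,380,220,7,'pics/%s18.png'%n)
    for l in ('white_ball',):
        for r in bot.regions_of(l,c):
            P=cloud(c,r['region']);print(n,round(r['p'],2),np.round(r['extent']),np.median(loc(P),0) if len(P) else 0)
"
```

```text
time_s: 17.1
position: [0.4863, 0.2788, 0.5241]
tcp_rot: [[-0.005, 0.981, 0.195], [-0.001, 0.195, -0.981], [-1.0, -0.005, 0.0]]
force: [-6.1, -1.6, 2.9]
opening: 0.202
side 0.57 [299. 224.  46. 112.] [0.00854246 0.03760928 0.16645415]
```

View pics/side18.png

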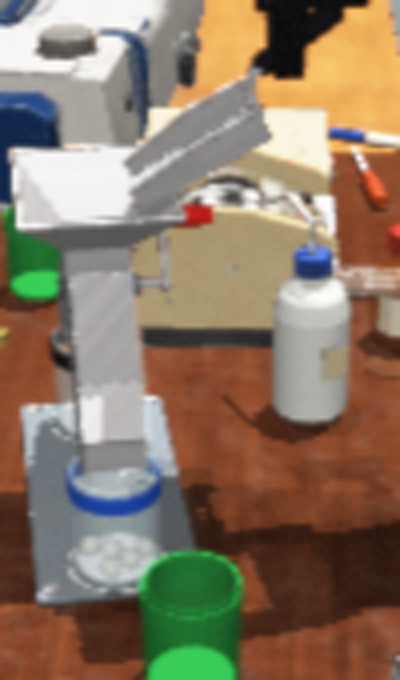

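View pics/top18.png

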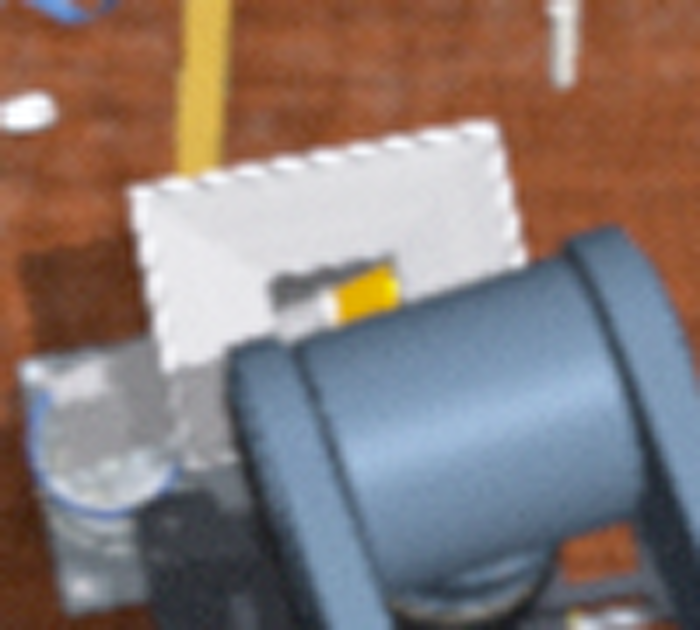

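```bash
python3 -c "
from rig import bot
from fit import *
c=bot.capture('side');crop(c,283,240,318,280,16,'pics/s19.png')"
```

```text
(no output)
```

View pics/s19.png

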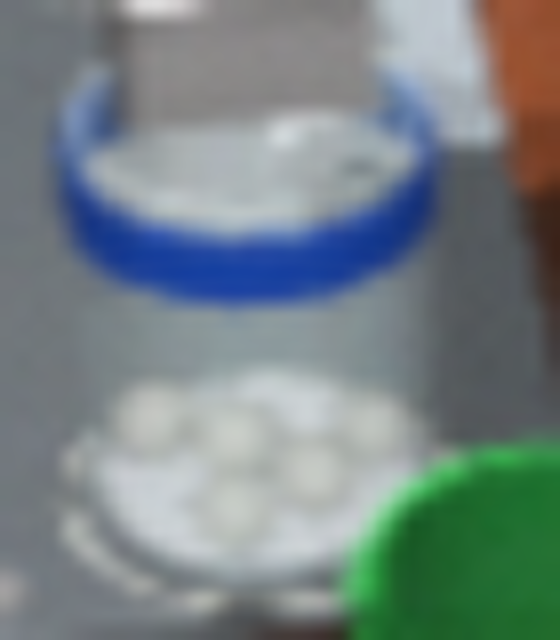

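```bash
python3 -m crank '[{"offset":[-0.0024,0.0028,0],"spin":0},{"offset":[-0.0024,0.0028,0],"spin":0},{"offset":[-0.0024,0.0029,0],"spin":0},{"offset":[-0.0022,0.003,0],"spin":0},{"offset":[-0.0021,0.003,0],"spin":0},{"offset":[-0.0021,0.003,0],"spin":0},{"offset":[0,0,0],"spin":0}]';python3 -c "
from rig import bot
from fit import *
c=bot.capture('side');crop(c,283,240,318,280,16,'pics/s20.png');crop(c,290,135,360,200,10,'pics/s20b.png')"
```

```text
time_s: 18.05
position: [0.505, 0.2824, 0.5377]
tcp_rot: [[0.001, 0.981, 0.194], [0.0, 0.194, -0.981], [-1.0, 0.001, -0.0]]
force: [-4.6, -1.0, 3.2]
opening: 0.206
```

View pics/s20b.png

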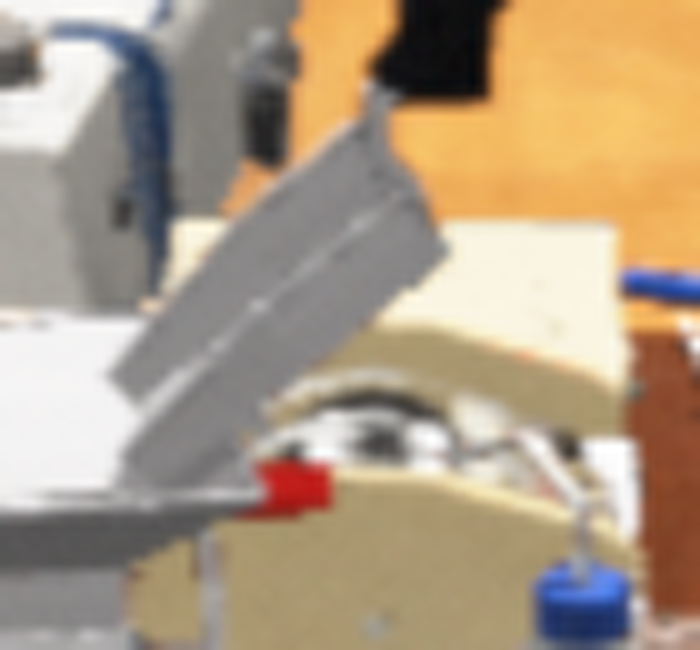

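View pics/s20.png

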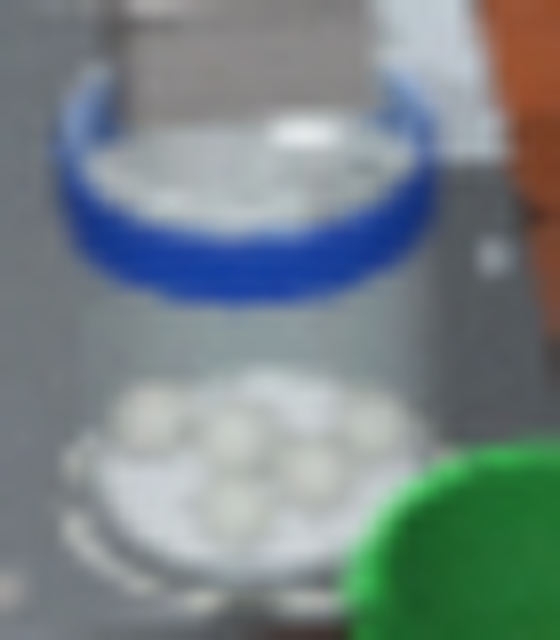

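```bash
python3 -m crank '[{"offset":[-0.02,-0.003,0],"spin":0},{"offset":[-0.02,0,0],"spin":0},{"offset":[0,0,0],"spin":0}]';python3 -m crank '[{"offset":[-0.005,-0.03,0],"spin":0},{"offset":[0,-0.045,0],"spin":0},{"offset":[0,-0.045,0],"spin":0},{"offset":[0,-0.02,0],"spin":0},{"offset":[0,0,0],"spin":0}]';python3 -c "
from rig import bot
from fit import *
s=bot.read_state();print(tool(s),s['force'])
for n in('side','top'):
    c=bot.capture(n);crop(c,250,50,400,280,3,'pics/%s21.png'%n) if n=='side' else crop(c,280,130,400,290,5,'pics/%s21.png'%n)
    pickle.dump(c,open(n+'21.pkl','wb'))
c=pickle.load(open('side21.pkl','rb'));crop(c,283,240,318,280,16,'pics/s21.png')
"
```

```text
time_s: 18.4
position: [0.5031, 0.2821, 0.5802]
tcp_rot: [[0.011, 0.981, 0.194], [0.003, 0.194, -0.981], [-1.0, 0.011, -0.001]]
force: [0.1, 1.4, -1.1]
opening: 0.204
time_s: 18.9
position: [0.362, 0.2542, 0.5817]
tcp_rot: [[0.0, 0.981, 0.196], [0.0, 0.196, -0.981], [-1.0, 0.0, -0.0]]
force: [0.8, -1.1, -1.0]
opening: 0.203
(array([-2.62173720e-01, -5.39632691e-04,  5.81658342e-01]), np.float64(-78.71578832662983)) [ 0.75280848 -1.05682289 -0.95993828]
```

View pics/side21.png

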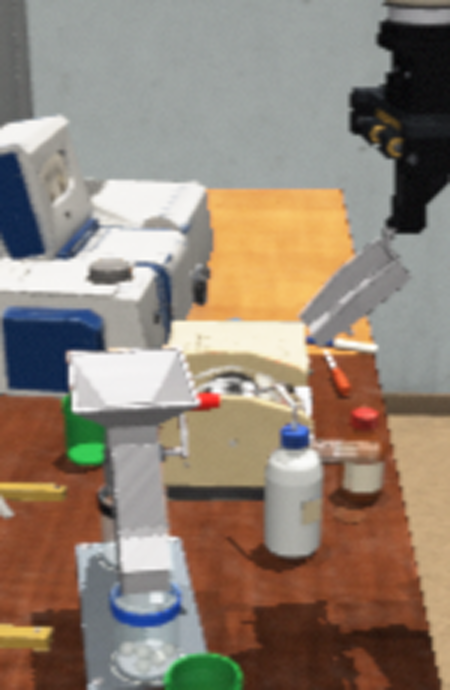

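View pics/top21.png

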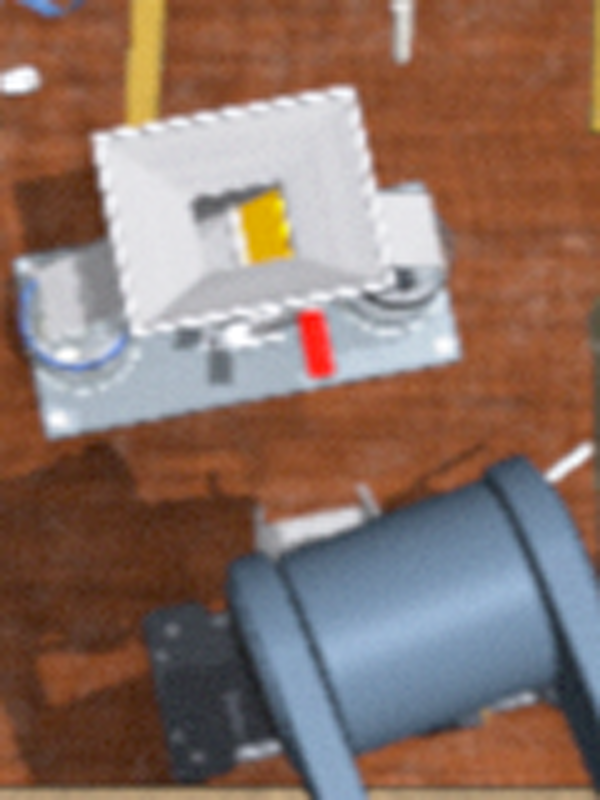

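View pics/s21.png

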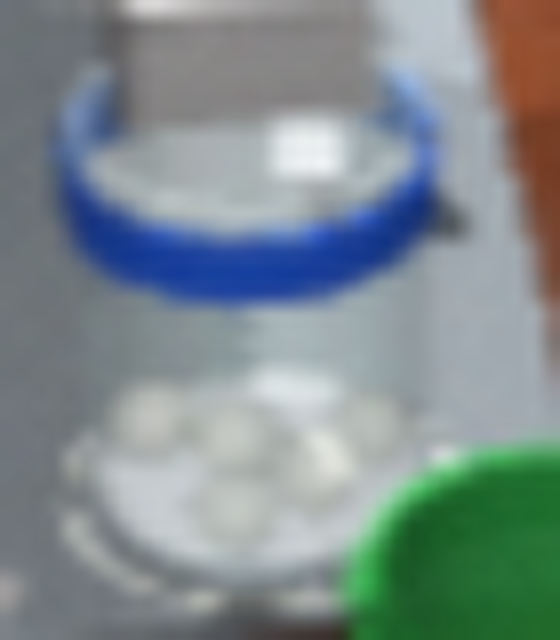

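```bash
python3 -c "
from fit import *
a=pickle.load(open('side1.pkl','rb'))['pixels'][225:285,275:330];b=pickle.load(open('side21.pkl','rb'))['pixels'][225:285,275:330]
cv2.imwrite('pics/cmp.png',np.hstack([cv2.resize(x,None,fx=7,fy=7,interpolation=cv2.INTER_NEAREST) for x in(a,b)]))
c=pickle.load(open('side21.pkl','rb'))
# jar at left outlet
J=CH+np.array([-np.sin(PS),np.cos(PS)])*.1
print(J,proj(c,[[*J,.008],[*J,.09]]))
for a in range(0,360,45):
    print(a,proj(c,[[J[0]+.0215*np.cos(np.radians(a)),J[1]+.0215*np.sin(np.radians(a)),.0195]]).round(1))
"
```

```text
[0.59967354 0.40363283] [[298.91351779 270.0542012 ]
 [298.13341484 246.42895718]]
0 [[291.4 266.7]]
45 [[293.  269.8]]
90 [[298.1 271.3]]
135 [[303.6 270.1]]
180 [[306.2 267. ]]
225 [[304.5 263.9]]
270 [[299.5 262.5]]
315 [[294.2 263.6]]
```

View pics/cmp.png

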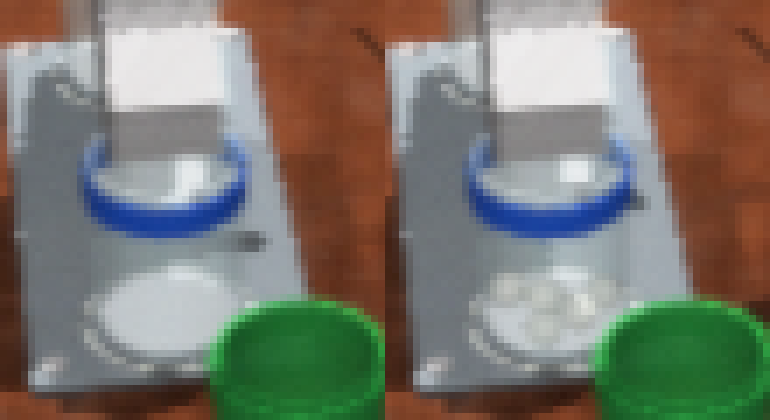

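```bash
python3 -c "
from fit import *
np.set_printoptions(linewidth=220)
a=pickle.load(open('side1.pkl','rb'));b=pickle.load(open('side21.pkl','rb'))
print(((a['depth']-b['depth'])[258:277,288:312]*1000).round().astype(int))
print(b['pixels'][258:277,288:312,0].astype(int)-a['pixels'][258:277,288:312,0])
c=b['pixels'][252:282,280:316];cv2.imwrite('pics/j.png',cv2.resize(cv2.convertScaleAbs(c,alpha=2.2,beta=-250),None,fx=20,fy=20,interpolation=cv2.INTER_CUBIC))
"
```

```text
[[    2     3     5    -3     5     1     3    -3     3     4     1     3     2     4     8    -4    -5     2     2     3    -1    -3  1207    -3]
 [    5     0    -1    -2     0     6     4     3    -1    -7     0    -7     0     0    -3    -2    -3    -2    -2     5    -5    -2    -3    -6]
 [    1     4    -2    -2    -1     1    -1     3    -1     1     2     0     2    -1    -4     2     5     1    -3     1    -5     4     0     7]
 [   -2    -2     2    -4     0    -4    -2     0    -1     2     0     3     5     1    -1    -1    -2     3     4    -1     7     1    -2    -3]
 [    0     4     0     2    -2    -4     0     0    -2    -4     9     0     0     0     3     1     1     2     3     5     7     4     0     0]
 [   -3     3     2     4    -1     1    -4    -1     1     1    -6    -4     4    -5     0    -1     1     0    -4    -4    -4    -6    -1    -2]
 [   -1     1     2    -1     1    -5     4    -3    -4     3    -1    -2    -4     2    -1     8     0     1    -2    -1    -2     0     3    -1]
 [   -2     0     3     4    -3     1     3    -2    -1     1     7    
[... 2875 characters left out ...]
1   5]
 [  3   2   4   5   4   4   4 -12 -17 -18 -19 -24 -26 -21 -14 -12 -17  -7   0   4   3   4   3   0]
 [  5   4   5   6   4   4  -6 -19 -17 -11 -13 -22 -25 -22 -26 -24 -16  -3   5   3   1   2   2   1]
 [  5   3   6   5   5   5  -2 -15 -18 -13 -15 -22 -12  -2 -13  -7   1   3   4   4   5   4  -1   3]
 [  5   3   0   5   4   5   3 -10 -24 -22 -28 -25  -5   3   2   1   5   5   4   2   2  -1   3   0]
 [  4   5   3   3   4   5   4   3  -9 -19 -20  -9   2   6   2   7   5   4   5   4   2  -1   0   2]
 [  6   4   4   4   4   5   2   3   2   0  -1   1   4   7   5   5   5   2   3  -1   0   2  -1   2]
 [  6   1   7   5   5   5   4   6   5   3   4   4   9   7   5   4   5   2   2   1  -2   3   2   4]]
```

View pics/j.png

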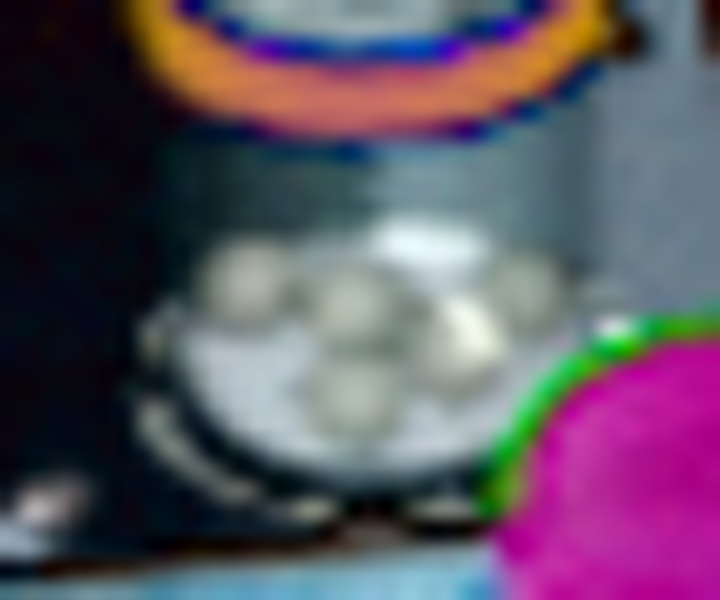

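```bash
python3 -c "
from fit import *
a=pickle.load(open('top10.pkl','rb'));b=pickle.load(open('top21.pkl','rb'));z=pickle.load(open('top1.pkl','rb'))
f=lambda c:cv2.resize(c['pixels'][145:205,295:365],None,fx=8,fy=8,interpolation=cv2.INTER_CUBIC)
f2=lambda c:cv2.resize(c['pixels'][155:185,310:345],None,fx=11,fy=11,interpolation=cv2.INTER_CUBIC)
cv2.imwrite('pics/hop.png',np.hstack([f2(a),f2(b)]))
m=cv2.absdiff(z['pixels'],b['pixels']).max(2);m=cv2.convertScaleAbs(m,alpha=2)
cv2.imwrite('pics/diff.png',m)
s=pickle.load(open('side21.pkl','rb'));crop(s,340,115,395,175,12,'pics/sc21.png')
"
```

```text
(no output)
```

View pics/hop.png

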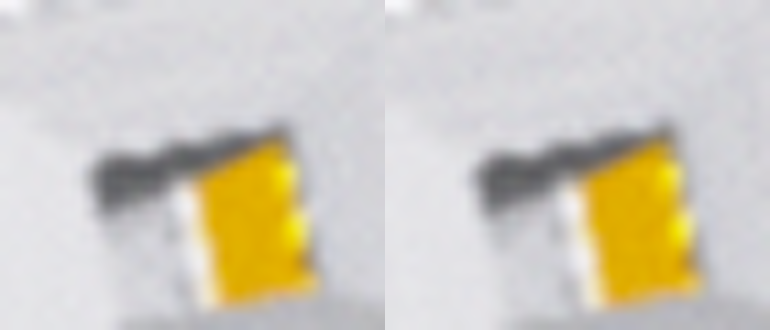

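View pics/sc21.png

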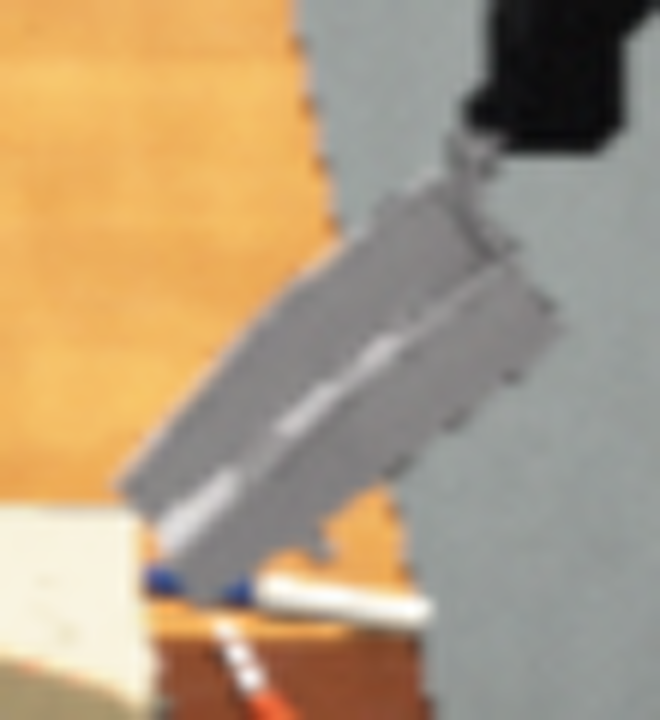

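View pics/diff.png

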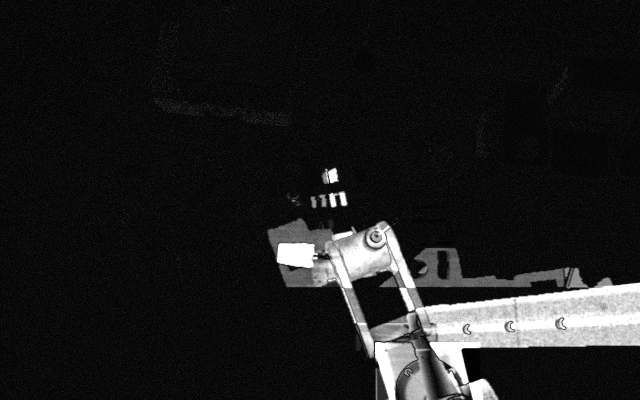

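```bash
python3 -c "
from fit import *
z=pickle.load(open('side1.pkl','rb'));b=pickle.load(open('side21.pkl','rb'))
m=cv2.absdiff(z['pixels'],b['pixels']).max(2);cv2.imwrite('pics/diffs.png',cv2.convertScaleAbs(m,alpha=2))
z=pickle.load(open('top1.pkl','rb'));b=pickle.load(open('top21.pkl','rb'))
f=lambda c:cv2.resize(c['pixels'][170:215,280:380],None,fx=7,fy=7,interpolation=cv2.INTER_CUBIC)
cv2.imwrite('pics/jt.png',np.vstack([f(z),f(b)]))
"
```

```text
(no output)
```

View pics/diffs.png

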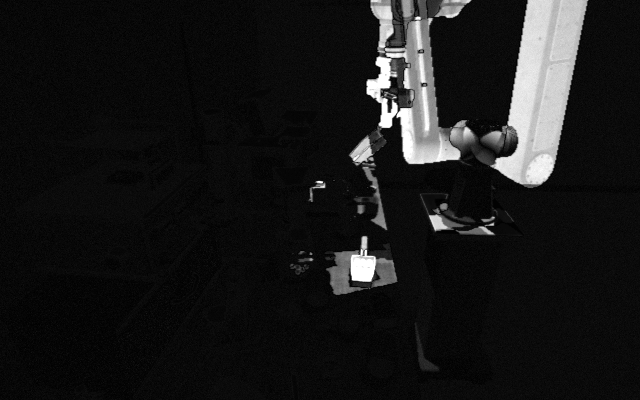

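View pics/jt.png

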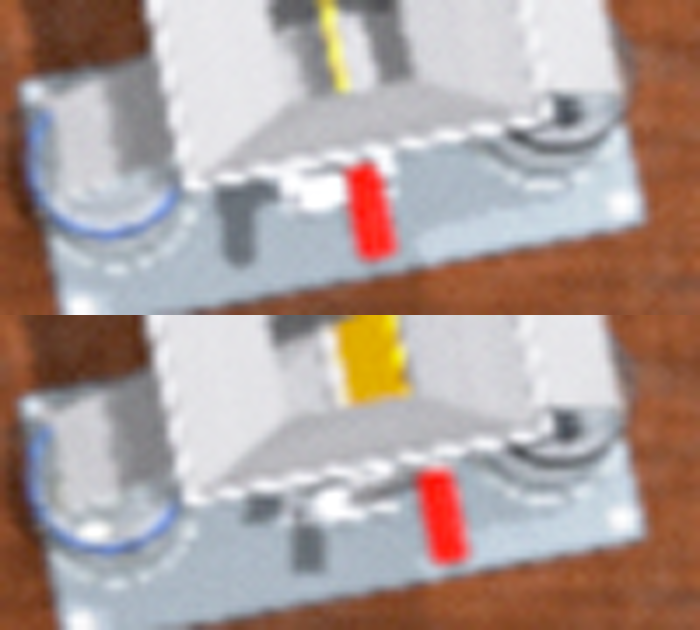

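```bash
python3 -m crank '[{"offset":[0,0.037,0.0124],"spin":0},{"offset":[0,0.037,0.0124],"spin":0},{"offset":[0,0.037,0.0124],"spin":0},{"offset":[0,0.037,0.0124],"spin":0},{"offset":[0,0.037,0.0124],"spin":0},{"offset":[0,0,0],"spin":-0.13},{"offset":[0,0,0],"spin":-0.13},{"offset":[0,0,0],"spin":-0.13},{"offset":[0,0,0],"spin":-0.13},{"offset":[0,0,0],"spin":-0.13},{"offset":[0,0,0],"spin":-0.05}]';python3 -c "
from rig import bot
from fit import *
s=bot.read_state();print(tool(s),s['force'])
c=bot.capture('side');crop(c,260,90,360,210,6,'pics/s22.png');pickle.dump(c,open('side22.pkl','wb'))
crop(c,280,252,316,282,16,'pics/s22j.png')
"
```

```text
time_s: 20.1
position: [0.5601, 0.2296, 0.5808]
tcp_rot: [[0.001, 0.623, 0.782], [-0.0, 0.782, -0.623], [-1.0, 0.0, 0.001]]
force: [-0.2, 0.0, -1.7]
opening: 0.206
(array([-0.07257247, -0.06310461,  0.58081169]), np.float64(-38.52819135825557)) [-0.24751082  0.03202911 -1.7127278 ]
```

View pics/s22.png

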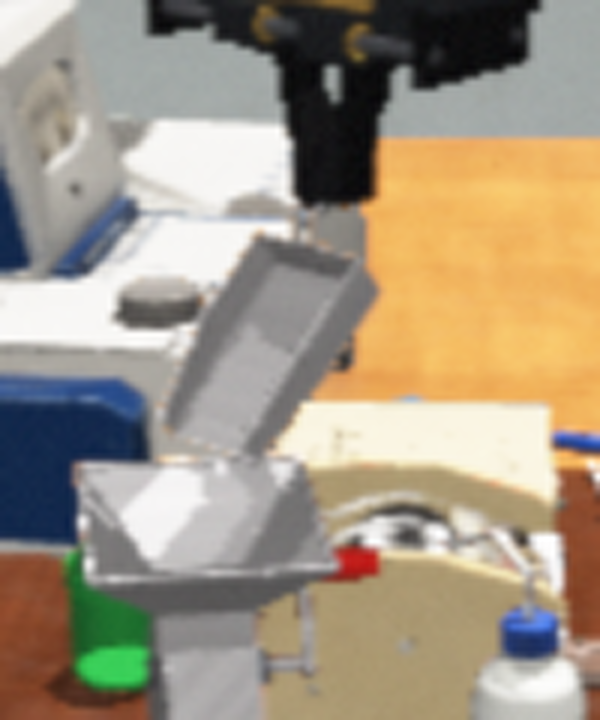

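View pics/s22j.png

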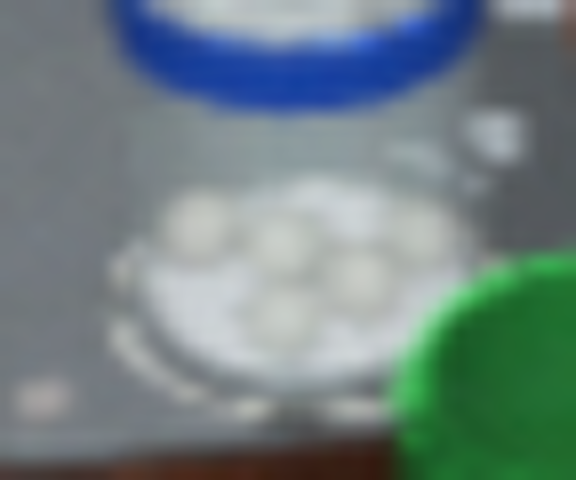

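```bash
python3 -c "
from fit import *
np.set_printoptions(linewidth=220)
a=pickle.load(open('top10.pkl','rb'));b=pickle.load(open('top21.pkl','rb'))
print(((a['depth']-b['depth'])[166:188,316:336]*1000).round().astype(int))
L=loc(cloud(b,np.ones((400,640),bool))).reshape(-1,3)
print((b['pixels'].astype(int)-a['pixels'])[166:188,316:336,1])
for n in('top10','top21'):
    c=pickle.load(open(n+'.pkl','rb'))
    v,u=np.mgrid[168:186,318:328];P=loc(unproj(c,np.c_[u.ravel(),v.ravel()],c['depth'][v,u].ravel()))
    print((P[:,2].reshape(v.shape)*1000).round().astype(int))
"
```

```text
[[    2     3    -2     1     1    -1     3    -3     2     2     1    -6     1     0    -2     4     2     0     0    -3]
 [   -2     3    -3    -1     2     1     0     2     1     6     3    -1    -3    -2    -3    -1     1    -2     3    -6]
 [   -5    -1     4    -1    -3    -2     8    -5     1    -1     6    -1    -3     6     0     1     6     1     2     0]
 [   -3     1     5     1     0     2     5    -8     7     3    -6     1    -6    -7    -2     3     6     3    -9     6]
 [    0     2    -2     3     7    -3     0    -5    -5    -5     6     4     3  1420    -2    -1    -6    -9     1     4]
 [    7    -3     1     1    -7    -6     4     0     2    -1    -2    -1     3     1    -7     2    -2     7     2     1]
 [    0     2     8    -2    -1     6     0     1    -6     3     4     0    -3     5    -4    -1     5     8     9    -1]
 [   -3    -3     1     5     3    -6     1     5   -12     1    -4    -3    -7     0     0    -3     4     5    -1     8]
 [    6     0    -4    -6    -6    -3     1    -2     1     7     2     1    -4    -6    -2     1    -1    -2    -5 
[... 4023 characters left out ...]
17 208 212]
 [220 217 215 209 211 202 200 200 200 200]
 [228 204 195 200 201 190 194 191 186 187]
 [231 194 192 189 186 185 175 183 184 191]
 [229 184 185 174 175 179 169 180 181 186]
 [227 162 161 169 173 175 175 184 185 186]
 [230 157 165 165 167 171 177 179 184 188]
 [228 228 165 163 167 169 178 180 184 188]
 [230 230 165 173 170 170 174 180 179 190]
 [231 226 163 160 164 168 177 174 178 181]
 [234 228 167 164 165 173 175 174 179 189]
 [232 226 164 164 164 173 174 170 174 177]
 [235 227 225 166 164 173 176 175 179 182]
 [236 229 228 168 167 167 172 175 177 184]
 [235 233 224 164 166 168 169 178 171 178]
 [244 229 227 165 162 232 231 231 229 235]
 [232 234 231 232 233 228 231 233 233 232]]
```

```bash
python3 -c "
from fit import *
c=pickle.load(open('side22.pkl','rb'))
p=px([(195,225),(280,240),(420,230),(355,280),(285,315)],[280,252],16)
P=onplane(c,p,.0195)
# jar centre from floor ellipse and collar
col=px([(115,20),(490,20)],[280,252],16)
L=loc(P);print((L*1000).round())
from scipy.spatial.distance import pdist,squareform
print((squareform(pdist(L))*1000).round())
# expected radius about (0,100)
print(np.hypot(L[:,0],L[:,1]-.1)*1000)
g=c['pixels'][252:282,280:316];cv2.imwrite('pics/j2.png',cv2.resize(cv2.convertScaleAbs(g,alpha=2.5,beta=-300),None,fx=20,fy=20,interpolation=cv2.INTER_NEAREST))
"
```

```text
[[ 20.  91.  20.]
 [  5.  98.  20.]
 [-21.  99.  20.]
 [ -7. 112.  20.]
 [  6. 120.  20.]]
[[ 0. 16. 41. 34. 33.]
 [16.  0. 26. 19. 23.]
 [41. 26.  0. 19. 35.]
 [34. 19. 19.  0. 16.]
 [33. 23. 35. 16.  0.]]
[21.91310416  5.45751025 20.62714633 13.93031916 21.29878542]
```

View pics/j2.png

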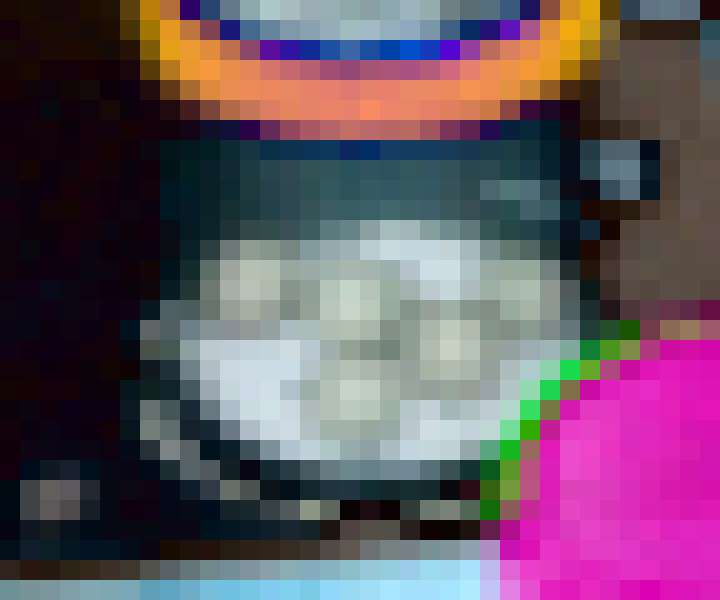

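```bash
python3 -m crank '[{"offset":[0,-0.0086,-0.042],"spin":0},{"offset":[0,-0.0086,-0.042],"spin":0},{"offset":[0,-0.0086,-0.042],"spin":0},{"offset":[0,-0.0086,-0.042],"spin":0},{"offset":[0,0,0],"spin":-0.117},{"offset":[0,0,0],"spin":-0.117},{"offset":[0,0,0],"spin":-0.117},{"offset":[0,0,0],"spin":-0.117},{"offset":[0,0,0],"spin":-0.115}]';python3 -c "
from rig import bot
from fit import *
s=bot.read_state();print(s['position'],tool(s))
c=bot.capture('top');pickle.dump(c,open('top23.pkl','wb'));crop(c,230,130,430,290,4,'pics/t23.png')
c=bot.capture('side');crop(c,250,150,400,310,5,'pics/s23.png')
"
```

```text
time_s: 21.05
position: [0.4068, 0.3082, 0.5816]
tcp_rot: [[0.001, 0.089, 0.996], [0.0, 0.996, -0.089], [-1.0, 0.0, 0.001]]
force: [-0.3, -0.5, -0.9]
opening: 0.207
[0.40682949 0.30824091 0.58163466] (array([-0.20767859,  0.04380347,  0.58163466]), np.float64(-5.082121806118656))
```

View pics/t23.png

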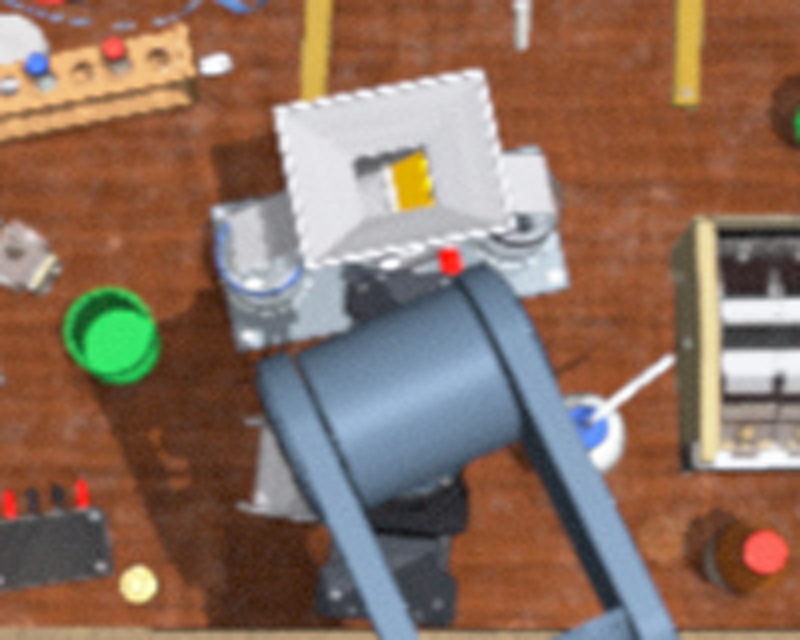

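View pics/s23.png

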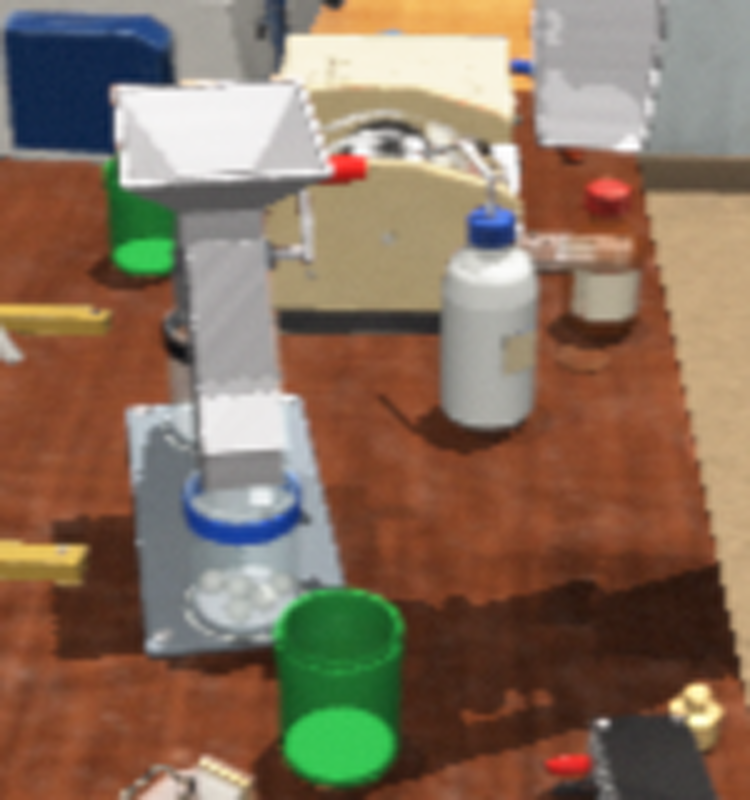

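```bash
python3 -c "
from rig import bot
from fit import *
c=bot.capture('side');pickle.dump(c,open('side24.pkl','wb'));crop(c,340,80,410,190,7,'pics/s24.png');crop(c,280,252,316,282,16,'pics/s24j.png')
"
```

View pics/s24.png

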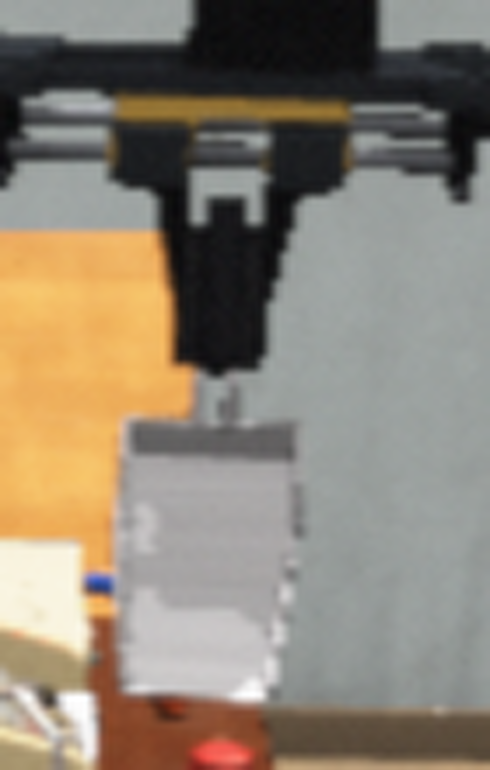

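View pics/s24j.png

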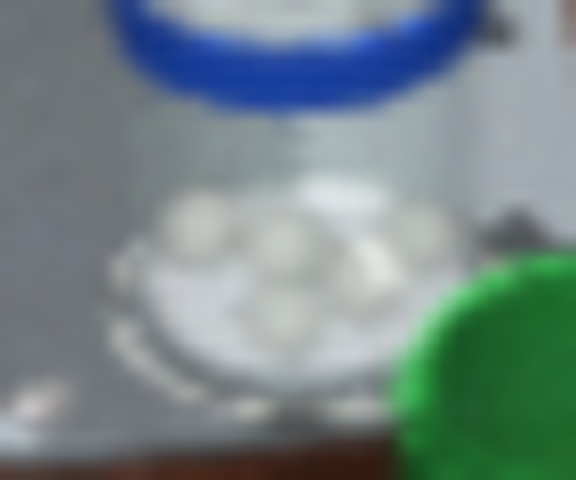

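```bash
python3 -c "
from fit import *
t=pickle.load(open('top1.pkl','rb'));s=pickle.load(open('side8.pkl','rb'));u=pickle.load(open('top6.pkl','rb'))
f=lambda c,x0,y0,x1,y1,al,be:cv2.resize(cv2.convertScaleAbs(c['pixels'][y0:y1,x0:x1],alpha=al,beta=be),(390,390),interpolation=cv2.INTER_CUBIC)
cv2.imwrite('pics/cnt.png',np.hstack([f(t,295,238,319,270,4,-780),f(s,350,245,378,275,1.3,-40)]))
"
```

```text
(no output)
```

View pics/cnt.png

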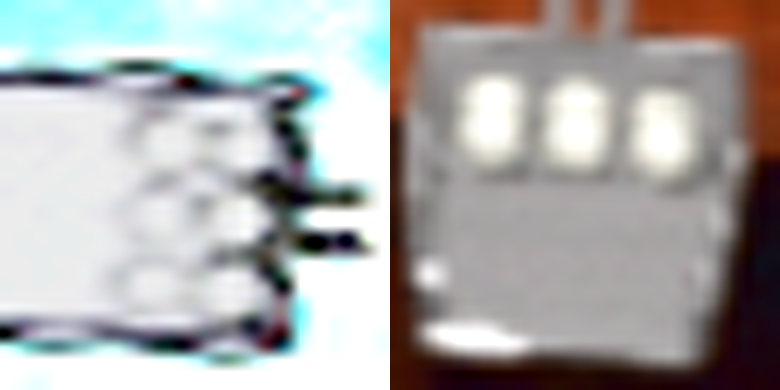

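```bash
python3 -m crank '[{"offset":[0.046,0,0],"spin":0},{"offset":[0.046,0,0],"spin":0},{"offset":[0.046,0,0],"spin":0},{"offset":[0.046,0,0],"spin":0},{"offset":[0.046,0,0],"spin":0},{"offset":[0.03,0,0],"spin":0},{"offset":[0,0,0],"spin":0}]';python3 -c "
from rig import bot
from fit import *
c=bot.capture('side');crop(c,320,160,410,290,6,'pics/s25.png')"
```

```text
time_s: 21.9
position: [0.4046, 0.3072, 0.3181]
tcp_rot: [[-0.009, 0.095, 0.995], [-0.004, 0.995, -0.095], [-1.0, -0.005, -0.008]]
force: [0.0, -0.6, -0.6]
opening: 0.205
```

View pics/s25.png

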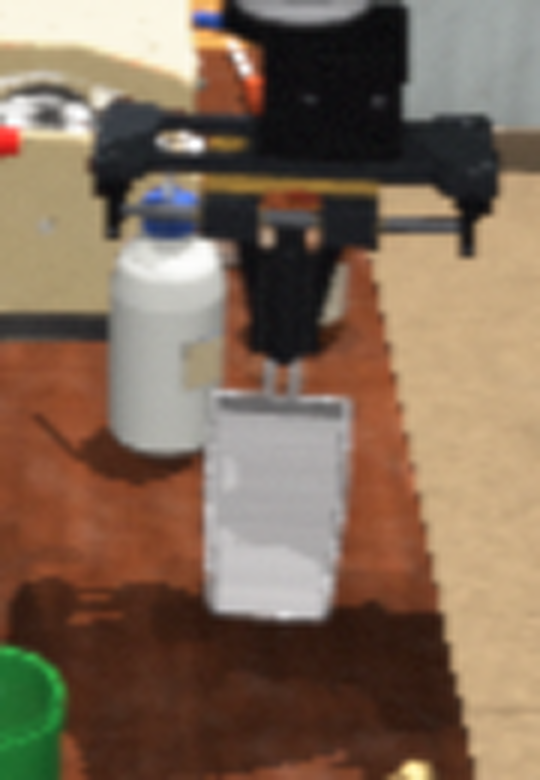

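```bash
python3 -m crank '[{"offset":[0.011,0,0],"spin":0},{"offset":[0.011,0,0],"spin":0},{"offset":[0.008,0,0],"spin":0},{"offset":[0.008,-0.001,0],"spin":0},{"offset":[0.008,-0.002,0],"spin":0},{"offset":[0.008,-0.002,0],"spin":0},{"offset":[0,0,0],"spin":0}]';python3 -c "
from rig import bot
from fit import *
c=bot.capture('side');crop(c,320,160,410,290,6,'pics/s26.png')"
```

```text
time_s: 22.65
position: [0.4049, 0.3016, 0.2688]
tcp_rot: [[0.0, 0.092, 0.996], [-0.002, 0.996, -0.092], [-1.0, -0.002, 0.001]]
force: [-0.2, -4.3, 7.1]
opening: 0.2
```

View pics/s26.png

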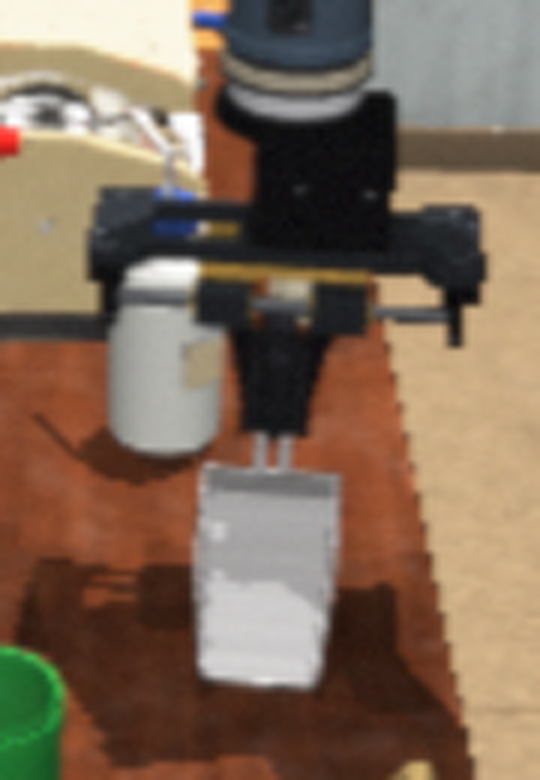

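```bash
python3 -m crank '[{"offset":[0.009,-0.001,0],"spin":0},{"offset":[0.009,-0.001,0],"spin":0},{"offset":[0.009,-0.001,0],"spin":0},{"offset":[0.009,-0.001,0],"spin":0},{"offset":[0.009,0,0],"spin":0},{"offset":[0.007,0,0],"spin":0},{"offset":[0.005,0,0],"spin":0},{"offset":[0.003,0,0],"spin":0},{"offset":[0,0,0],"spin":0}]';python3 -c "
from rig import bot
from fit import *
c=bot.capture('side');crop(c,320,160,410,290,6,'pics/s27.png')"
```

```text
time_s: 23.6
position: [0.4045, 0.299, 0.208]
tcp_rot: [[-0.0, 0.092, 0.996], [0.0, 0.996, -0.092], [-1.0, 0.0, -0.0]]
force: [0.1, -2.7, 2.2]
opening: 0.204
```

View pics/s27.png

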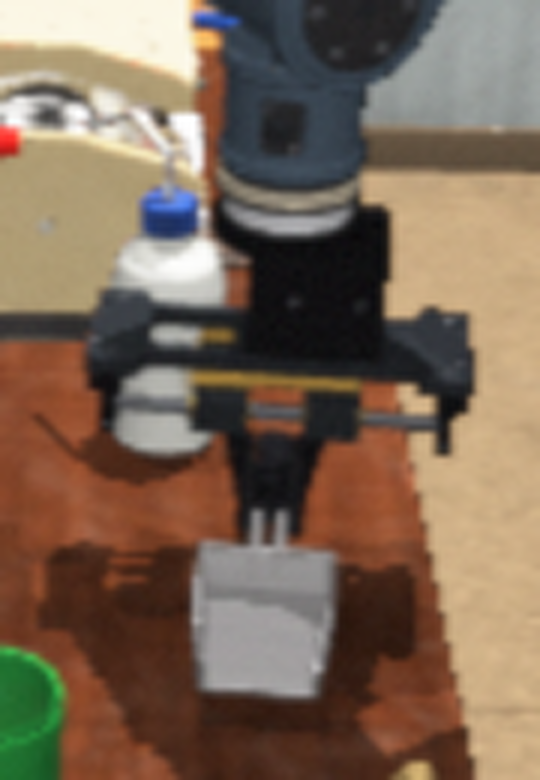

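```bash
python3 -m crank '[{"offset":[0.003,0,0],"spin":0},{"offset":[0.001,0,0],"spin":0},{"offset":[0,0,0],"spin":0}]'; python3 -m crank '[{"offset":[0,0,0],"spin":0},{"offset":[0,0,0],"spin":0},{"offset":[0,0,0],"spin":0},{"offset":[0,0,0],"spin":0},{"offset":[-0.01,0,0],"spin":0},{"offset":[-0.03,0,0],"spin":0},{"offset":[-0.045,0,0],"spin":0},{"offset":[-0.045,0,0],"spin":0},{"offset":[-0.045,0,0],"spin":0},{"offset":[-0.045,0,0],"spin":0}]' 0.06
```

```text
time_s: 23.95
position: [0.4045, 0.2985, 0.2054]
tcp_rot: [[0.001, 0.091, 0.996], [-0.001, 0.996, -0.091], [-1.0, -0.001, 0.001]]
force: [-0.3, -6.3, 13.0]
opening: 0.204
time_s: 24.95
position: [0.4037, 0.2987, 0.4267]
tcp_rot: [[0.0, 0.092, 0.996], [0.0, 0.996, -0.092], [-1.0, 0.0, 0.0]]
force: [1.3, 0.7, -0.2]
opening: 0.688
```

```bash
python3 -m crank '[{"offset":[-0.03,-0.03,0],"spin":0},{"offset":[-0.03,-0.04,0],"spin":0},{"offset":[0,-0.048,0],"spin":0},{"offset":[0,-0.048,0],"spin":0},{"offset":[0,-0.048,0],"spin":0},{"offset":[0,-0.048,0],"spin":0},{"offset":[0,0,0],"spin":0}]';python3 -c "
from rig import bot
from fit import *
for n in('top','side'):
    c=bot.capture(n);pickle.dump(c,open(n+'28.pkl','wb'));cv2.imwrite('pics/%s28.png'%n,c['pixels'])
    for r in bot.regions_of('white_ball',c): print(n,r['p'],r['extent'])
    crop(c,265,130,385,290,5,'pics/t28.png') if n=='top' else crop(c,250,160,400,300,5,'pics/s28.png')
"
```

```text
time_s: 25.65
position: [0.3799, 0.0335, 0.4849]
tcp_rot: [[0.001, 0.101, 0.995], [-0.002, 0.995, -0.101], [-1.0, -0.002, 0.001]]
force: [-0.5, -0.1, 0.2]
opening: 0.689
```

View pics/t28.png

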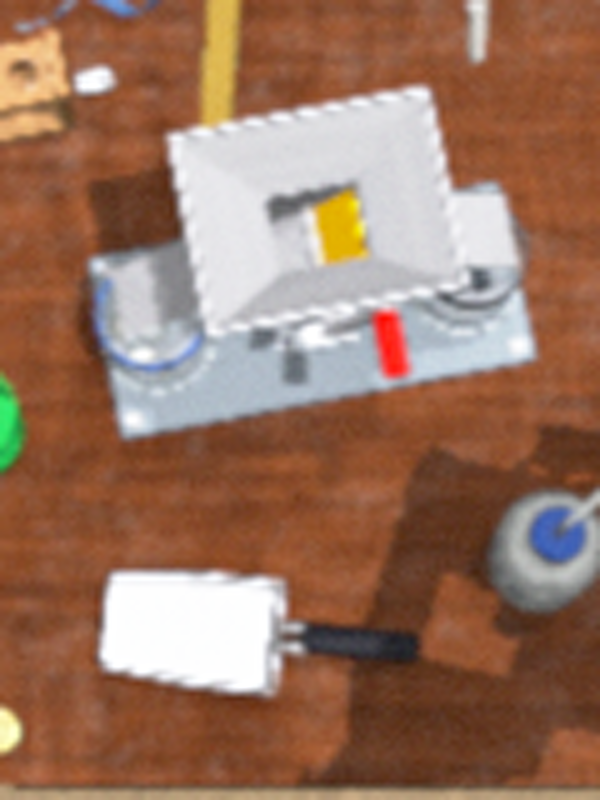

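View pics/s28.png

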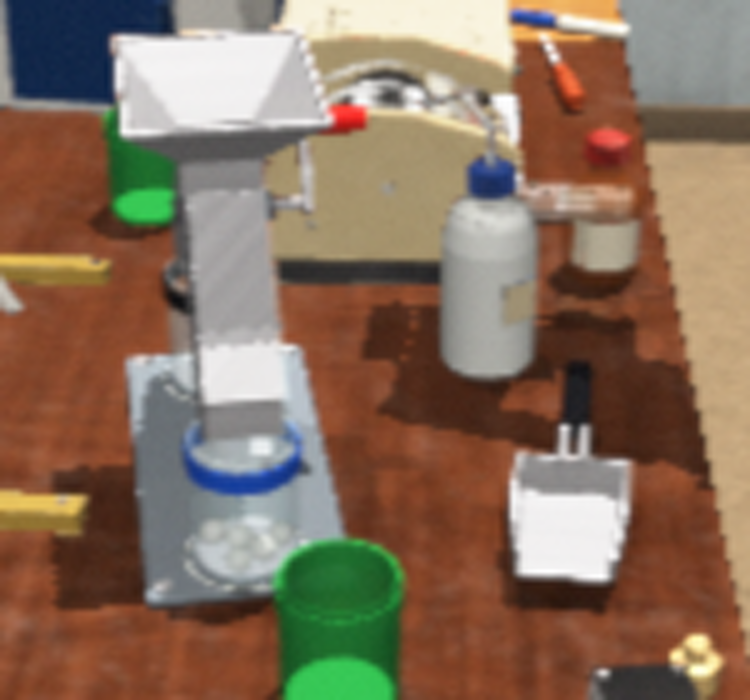

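View pics/top28.png

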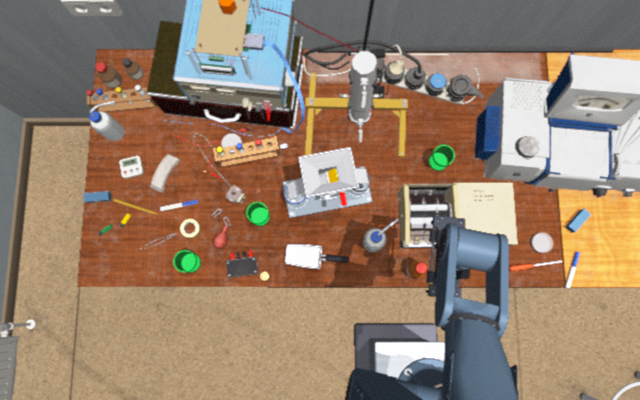

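```bash
python3 -c "
from fit import *
r=[]
for n,b in(('side1',(275,195,305,240)),('side28',(275,195,305,240))):
    c=pickle.load(open(n+'.pkl','rb'));r.append(cv2.resize(c['pixels'][b[1]:b[3],b[0]:b[2]],(390,560),interpolation=cv2.INTER_CUBIC))
cv2.imwrite('pics/dj.png',np.hstack(r))
r=[]
for n in('top1','top28'):
    c=pickle.load(open(n+'.pkl','rb'));r.append(cv2.resize(c['pixels'][165:205,345:378],(390,500),interpolation=cv2.INTER_CUBIC))
cv2.imwrite('pics/djt.png',np.hstack(r))
r=[]
for n in('top1','top28'):
    c=pickle.load(open(n+'.pkl','rb'));r.append(cv2.resize(c['pixels'][178:218,280:313],(390,500),interpolation=cv2.INTER_CUBIC))
cv2.imwrite('pics/ejt.png',np.hstack(r))
"
```

```text
(no output)
```

View pics/dj.png

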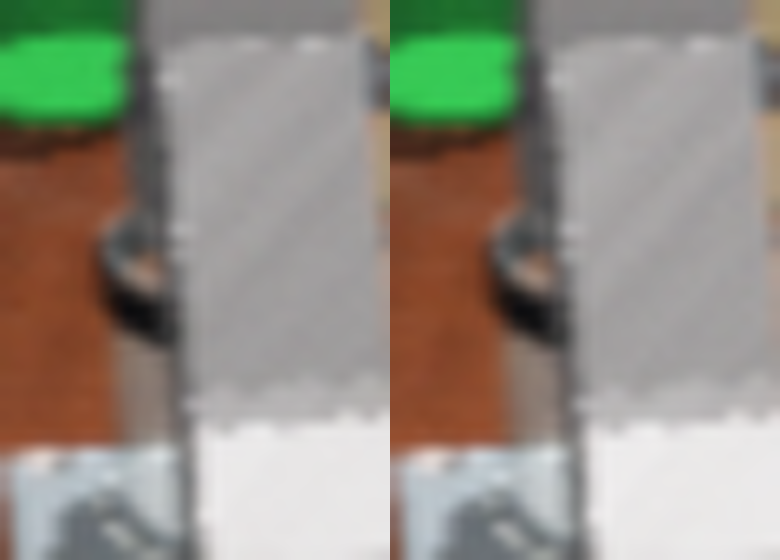

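View pics/djt.png

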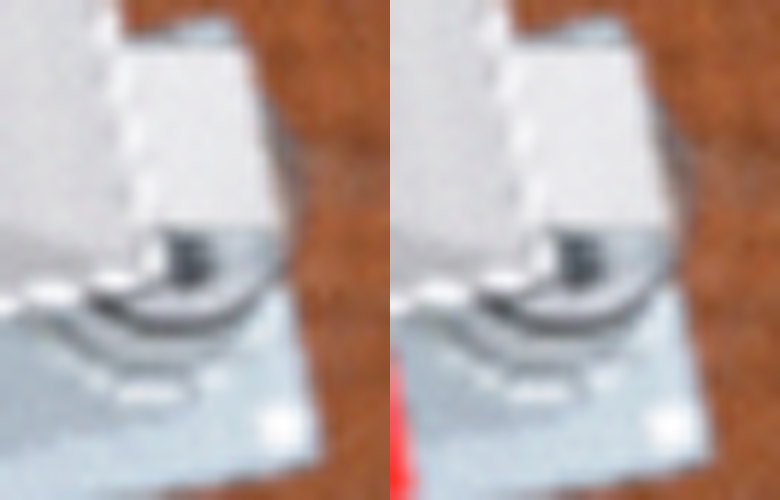

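View pics/ejt.png

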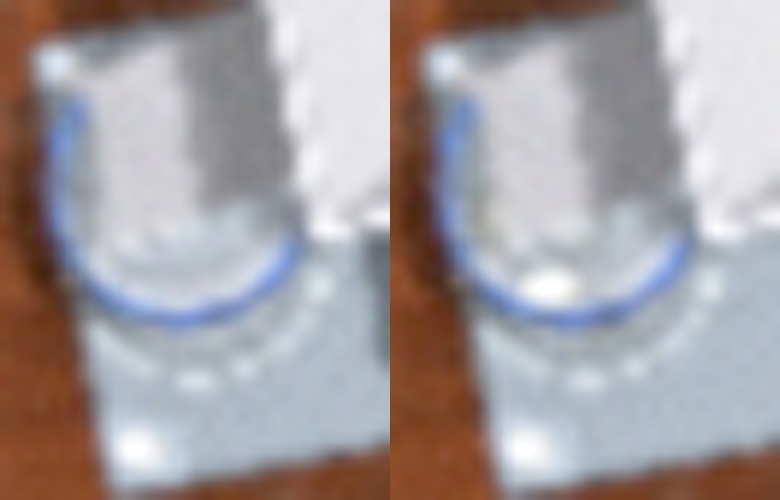

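```bash
python3 -c "
from fit import *
for n in('top','side'):
    a=pickle.load(open(n+'1.pkl','rb'));b=pickle.load(open(n+'28.pkl','rb'))
    d=cv2.absdiff(cv2.GaussianBlur(a['pixels'],(3,3),0),cv2.GaussianBlur(b['pixels'],(3,3),0)).max(2)>18
    k,l,st,ce=cv2.connectedComponentsWithStats(d.astype(np.uint8))
    for i in range(1,k):
        if 5<=st[i,4]: print(n,st[i],ce[i].round(),a['pixels'][l==i].mean(0).round(),b['pixels'][l==i].mean(0).round())
"
```

```text
top [321 167  19  17 241] [330. 176.] [152. 162. 163.] [109. 186. 209.]
top [328 190  20  18 247] [338. 199.] [158. 151. 204.] [152. 147. 202.]
top [318 194   9  13  82] [323. 200.] [216. 208. 201.] [167. 159. 153.]
top [310 196   7  13  74] [313. 202.] [144. 135. 127.] [197. 186. 174.]
top [291 199   5   3  12] [293. 200.] [210. 198. 192.] [235. 234. 231.]
top [  325   215   315   185 29939] [478. 312.] [106. 111. 122.] [111. 119. 128.]
top [276 242  33  23 292] [285. 251.] [198. 200. 211.] [ 82. 103. 151.]
top [300 243  36  27 403] [317. 257.] [ 91. 104. 135.] [186. 189. 201.]
top [417 263   3   3   5] [418. 264.] [ 70.  80. 230.] [ 58.  71. 207.]
top [294 265   3   2   5] [295. 266.] [153. 155. 173.] [115. 124. 151.]
top [357 326   4   6  17] [358. 328.] [108.  98.  99.] [87. 79. 80.]
top [357 333  26  17 129] [366. 338.] [87. 79. 79.] [108.  98.  98.]
top [385 335   5   2   8] [387. 336.] [81. 75. 74.] [102.  92.  94.]
top [407 384  28  16 252] [420. 392.] [63. 55. 47.] [116.  98.  81.]
side [  344     0   195   188 19511] [449.  82.] [119. 116. 109.] [91. 87. 81.]
side [427   0 
[... 799 characters left out ...]
7  74] [486. 219.] [87. 76. 68.] [131. 116. 103.]
side [478 222  17   5  43] [487. 225.] [130. 125. 121.] [175. 170. 167.]
side [299 251   5   3  13] [301. 252.] [216. 212. 205.] [182. 178. 169.]
side [309 252   4   3  10] [310. 253.] [159. 142. 130.] [122. 103.  93.]
side [299 257  15   5  48] [306. 259.] [136. 131. 121.] [172. 166. 155.]
side [326 258   6   1   6] [328. 258.] [ 34.  58. 113.] [ 41.  70. 135.]
side [290 264   3   2   5] [291. 265.] [148. 146. 138.] [171. 173. 169.]
side [292 265  11   9  41] [298. 269.] [204. 201. 194.] [178. 182. 177.]
side [304 265   4   4   6] [306. 266.] [203. 201. 193.] [178. 182. 176.]
side [420 356  12  11  27] [424. 362.] [50. 47. 48.] [69. 64. 66.]
```

View pics/side28.png

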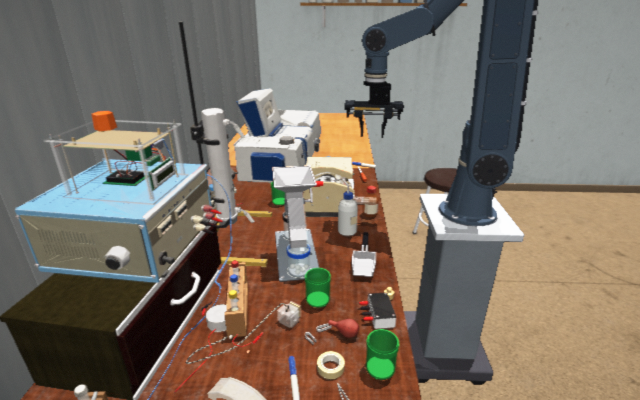

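```bash
python3 -c "
from fit import *
b=pickle.load(open('top28.pkl','rb'));a=pickle.load(open('top1.pkl','rb'))
print(loc(onplane(b,[[293,200]],.0195))*1000, loc(onplane(b,[[293,200]],.027))*1000)
# project known balls & candidate spots into top and side
c=np.cos(PS);s=np.sin(PS)
W=lambda x,y,z:[CH[0]+(c*x-s*y)/1e3,CH[1]+(s*x+c*y)/1e3,z/1e3]
S=pickle.load(open('side28.pkl','rb'))
for q in[(20,91),(5,98),(-21,99),(-7,112),(6,120),(0,80),(-14,85),(15,112),(20,108),(-20,105)]:
    print(q,proj(b,[W(*q,19.5)]).round(1),proj(S,[W(*q,19.5)]).round(1))
d=(b['pixels'].astype(int)-a['pixels'])[190:210,282:306,1];np.set_printoptions(linewidth=200);print(d)
"
```

```text
[[ -9.92573474 111.71559924  19.5       ]] [[-11.40642189 111.59455786  27.        ]]
(20, 91) [[297.7 189.7]] [[291.7 265.6]]
(5, 98) [[296.4 194.7]] [[297.  266.6]]
(-21, 99) [[297.6 202.6]] [[305.9 266. ]]
(-7, 112) [[292.7 199.1]] [[301.6 269.1]]
(6, 120) [[289.5 195.7]] [[297.4 271.1]]
(0, 80) [[302.2 195.1]] [[298.1 262.9]]
(-14, 85) [[301.5 199.6]] [[303.  263.4]]
(15, 112) [[291.5 192.5]] [[294.  269.8]]
(20, 108) [[292.4 190.7]] [[292.2 269.1]]
(-20, 105) [[295.7 202.7]] [[305.8 267.2]]
[[ -1   3  -2  -2   2   3  -4   3   5   1   2   0   3   4   5   1  -4   1   3  -5   2  -5   7   2]
 [  0  -3   0   0  -1   2   2  -1  -2   6   5   0  -3   1   1   1   0  -3  -1   5  -2   2   6   0]
 [ -1   3   3   5   3  -1  -4  -5   5   1   0   2   2   2  -4   0  -1  -1   3   1  -1   3  -2  -4]
 [ -8   0   2  -3   5  -2  -3  -7  -5   3  -2   0  -1  -2   4   3  -1  -5  -1  -1  -1   3   1   0]
 [  4  -4   0   0   0  -6  -1   1  -3  -1   6   2   0  -1  -1  -2   0   3  -1   0   0  -2  -1  -2]
 [ -2  -1  -4  -2  -5  -9  -4   3   3   1   1  -1   5   7   0 -11  -9  -3   2  -2   0  -3   2  -1]
 [ -5
[... 681 characters left out ...]
0   2]
 [  0   3  -5   0  -2  -1   2   1  -1   2  -5  -5  -9  -4  -7  -8 -19 -18  -9  -6  -4   2  -3   2]
 [ -1   0  -5  -2  -7  -3  -3   2   0   1   0   3  -3  -6 -17 -24 -30 -21 -10  -8 -11  -3   4  -2]
 [ -3  -2   2   4   0  -2   2  -4   3   0  -3   3   1  -3 -11 -21 -15  -9   0   3   1   0  -2   3]
 [  0   1  -1  -7   7   1   0   1  -1   1   1  -1  -8  -3  -5  -4  -4  -4   1   2   0  -1  -2   7]
 [ -3   1  -1   2  -1  -3  -3   4  -1  -2  -1   0   0  -1   6   0   4   1   1  -1  -1   0   6   2]
 [  3   2   0   4   0  -1  -2   1  -1   1   2   0  -1  -4  -2   0   2   2  -3   1   3   0   1  -1]
 [  1  -4   3  -3   1   4   7   5  -1  -3   3  -3   0   2   0   0  -4   0   0  -1   0   1   0   0]]
```

```bash
python3 -c "
from fit import *
c=pickle.load(open('side28.pkl','rb'));crop(c,348,228,382,282,13,'pics/z1.png')
t=pickle.load(open('top28.pkl','rb'));g=t['pixels'][238:272,280:325];cv2.imwrite('pics/z2.png',cv2.resize(cv2.convertScaleAbs(g,alpha=4,beta=-780),None,fx=14,fy=14,interpolation=cv2.INTER_CUBIC))
"
```

```text
(no output)
```

View pics/z1.png

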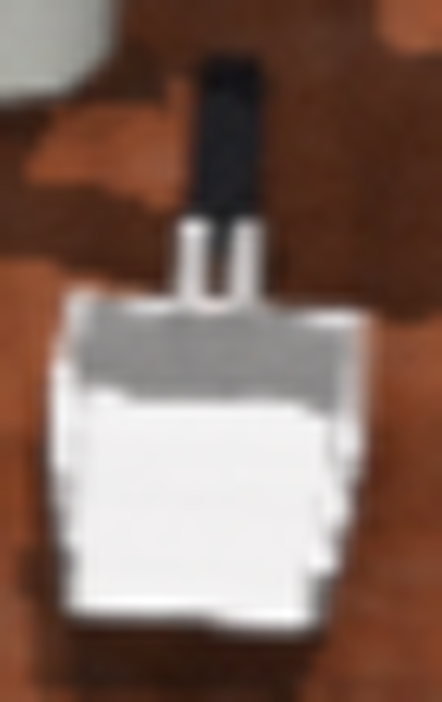

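View pics/z2.png

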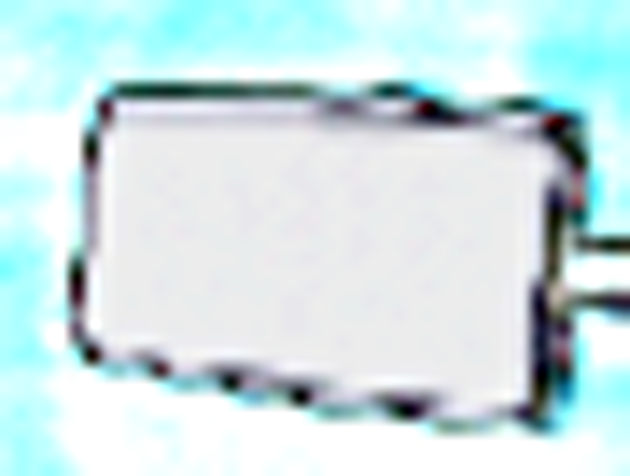

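```bash
python3 -c "
from fit import *
C=[pickle.load(open(n+'28.pkl','rb')) for n in('top','side')]
xs=np.arange(-.12,.13,.012);ys=np.arange(-.17,.18,.012)
c_,s_=np.cos(PS),np.sin(PS)
def vis(c,P):
    uv=proj(c,[P])[0];u,v=np.round(uv).astype(int)
    q=P@c['world_to_cam'][:3,:3].T+c['world_to_cam'][:3,3];d=c['depth'][v,u]
    return d==0 or d>-q[2]-.012
print('rows x from +.12 (back) to front; cols y from +.17(left) to right')
for x in xs[::-1]:
    r=''
    for y in ys[::-1]:
        z=.0195 if abs(x)<.06 and abs(y)<.135 else .0115
        P=np.array([CH[0]+c_*x-s_*y,CH[1]+s_*x+c_*y,z])
        a,b=vis(C[0],P),vis(C[1],P);r+='.' if a and b else 't' if a else 's' if b else '#'
    print('%+.3f'%x,r)
"
```

```text
rows x from +.12 (back) to front; cols y from +.17(left) to right
+0.120 ..........ssssssssssssss......
+0.108 ..........ssssssssssssss......
+0.096 ..........sssssssssssss.......
+0.084 ..........ssssssssssssss......
+0.072 ..........ssssssssssssss......
+0.060 ..........ssssssssssssss......
+0.048 .....sssssssssssssssssssss....
+0.036 .....ssssssssssssssssssssss...
+0.024 ....ss###########ssssss####ttt
+0.012 ....s######################ttt
-0.000 ....s######################ttt
-0.012 tttt.#tt#ttttttt#t##tt#ttttttt
-0.024 tttttt##tttttttttt##ttt###tttt
-0.036 tttttt....ttttt.tt##tttttttttt
-0.048 tttttt............ss........tt
-0.060 ttttttt.......................
-0.072 tttttt........................
-0.084 ....t.........................
-0.096 ..............................
-0.108 ..............................
-0.120 ..............................
```

```bash
python3 -c "
from rig import bot
from fit import *
fs=[bot.capture('side') for _ in range(16)]
m=np.mean([f['pixels'].astype(float) for f in fs],0);np.save('avg_side.npy',m)
D=np.median([f['depth'] for f in fs],0);np.save('avg_d.npy',D)
g=m[240:282,278:320];g=np.clip((g-90)*1.6,0,255).astype(np.uint8)
cv2.imwrite('pics/avg.png',cv2.resize(g,None,fx=14,fy=14,interpolation=cv2.INTER_LANCZOS4))
fs=[bot.capture('top') for _ in range(12)]
m=np.mean([f['pixels'].astype(float) for f in fs],0)
g=m[160:212,280:345];cv2.imwrite('pics/avgt.png',cv2.resize(np.clip((g-60)*1.3,0,255).astype(np.uint8),None,fx=11,fy=11,interpolation=cv2.INTER_LANCZOS4))
"
```

```text
(no output)
```

View pics/avg.png

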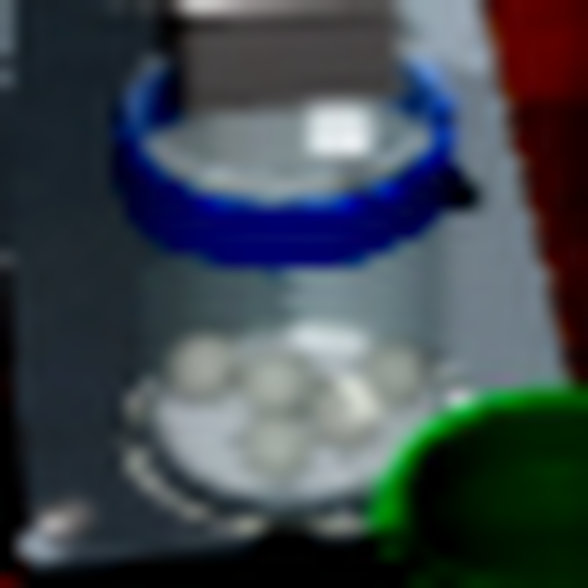

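View pics/avgt.png

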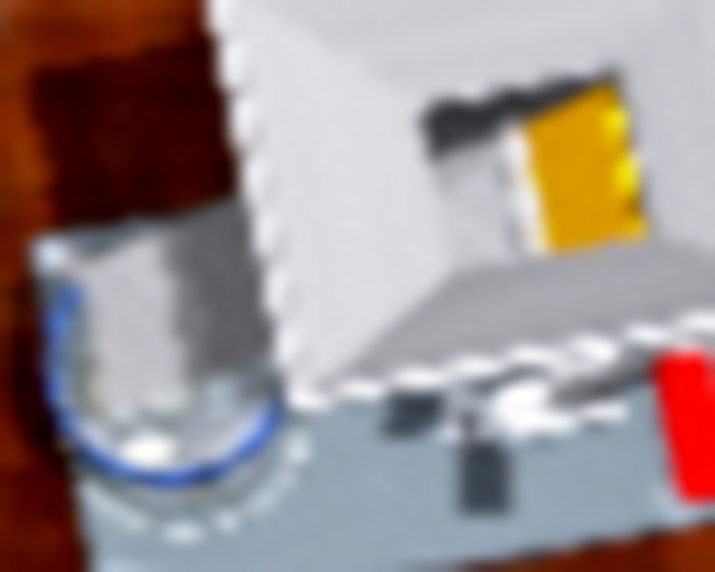

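```bash
python3 -c "
from fit import *
np.set_printoptions(linewidth=200)
r=[]
for n in('top1','top6','top10','top21','top28'):
    c=pickle.load(open(n+'.pkl','rb'))
    r.append(cv2.resize(c['pixels'][188:206,308:345],None,fx=16,fy=8,interpolation=cv2.INTER_NEAREST))
    v,u=np.mgrid[193:202,320:334];P=loc(unproj(c,np.c_[u.ravel(),v.ravel()],c['depth'][v,u].ravel()))
    print(n);print((P[:,2].reshape(v.shape)*1000).round().astype(int))
cv2.imwrite('pics/lev.png',np.vstack(r))
"
```

```text
top1
[[ 267  268 1574  267  269  265  267  265   27  239  244  239  238  231]
 [ 267  268   20   24   30   37   28   27   17  232  235  241  242  246]
 [  12   16   10   14   14   17    9   17   19  232  243  236  237  236]
 [   5   11   11    9   19   12   16   13   14  233  237  243  241  238]
 [   8    9   14   14   19   13   11   20   20   22  240  239  238  238]
 [   4   10   15   20   18   16   17   11   13   18  237  240  242  238]
 [  15   12   18   11   20    9   15   13    9   10  233  243  245  238]
 [   4   12   12    5   10    5   11    7    4   13  237  237  242  240]
 [  10   12    2   12   13    7   15    8    8    0  232  238  239  242]]
top6
[[268 269 264 273 268 272 265 265  34  30 182 193 190   9]
 [267 265  11  22  34  36  35  25  22  15 189 187 195 204]
 [ 12  17  13  20  15  17  15  14  17  15 187 198 196 199]
 [  1  14  14  12   7  23  18   9  13 183 188 191 191 196]
 [  3  10  18  15  14  14  14  10   9 178 186 186 183  11]
 [ 13   8  15  17   5  11   9  14  15  15  13  10  12  12]
 [ 12  10  19   9  13  11  15  11  12   7   4  11  10   7]
 [  6   9  19  13  
[... 1139 characters left out ...]
13  11   3  11   7   3   8   9   7]]
top28
[[ 265  267  269  268  273  262  267  271   37   33  189  190  186   18]
 [ 269  268   18   25   32   33   21   24   23   20  180  188  190  201]
 [  15    8    9   13   20   14   19   11   11   10  189  195  203  203]
 [   5   20   17   17   13   11   11   12   12  182  184  195  193  193]
 [   7   15   25    8   12   11   11    9   12  186  186  184  183   14]
 [   4   14   14   18   18   15   11   15   18   15   14   11   19   15]
 [  12   21   21   10   14   12    8   17   12    8    4    2   10    9]
 [   6   11   18   10    9   11    8    5    7    6    9    8    2    1]
 [   6    7    9   10    6 1574    3    2    9    4   13    3    0    2]]
```

View pics/lev.png

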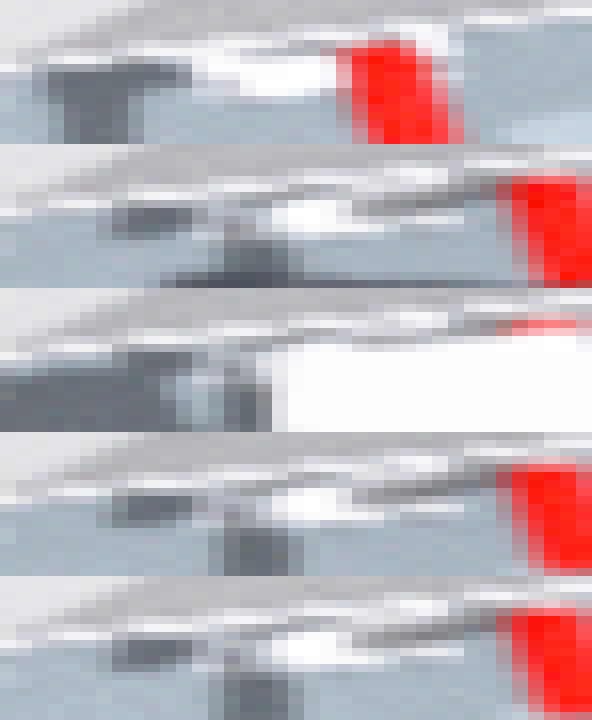

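```bash
python3 -c "
from fit import *
for n in('top28','side28'):
    c=pickle.load(open(n+'.pkl','rb'));b=c['pixels'].astype(int)
    m=(b[...,2]>150)&(b[...,1]<70)&(b[...,0]<70);L=loc(cloud(c,m));L=L[(np.abs(L[:,0])<.12)&(np.abs(L[:,1])<.1)&(L[:,2]>.15)];print(n,'knob',np.median(L,0).round(4))
    P=cloud(c,np.ones((400,640),bool));blk=(b.max(2)<60).ravel()
    v,u=np.nonzero((b.max(2)<70)&(c['depth']>0));P=unproj(c,np.c_[u,v],c['depth'][v,u])
    k=(np.abs(P[:,0]-.403)<.03)&(np.abs(P[:,1]-.285)<.06)&(P[:,2]>.025)&(P[:,2]<.08);Q=P[k]
    print(len(Q),'handle z vs y',np.polyfit(Q[:,1],Q[:,2],1).round(3),np.median(Q,0).round(3))
for n in('top1','top28'):
    c=pickle.load(open(n+'.pkl','rb'));b=c['pixels'].astype(int)
    m=(b.min(2)>215);P=cloud(c,m);k=(np.abs(P[:,0]-.41)<.03)&(np.abs(P[:,1]-.41)<.04);print(n,np.polyfit(P[k][:,1],P[k][:,2],1).round(3),np.median(P[k][:,2]))
"
```

```text
top28 knob [-0.0718 -0.0261  0.23  ]
106 handle z vs y [0.009 0.044] [0.402 0.269 0.047]
side28 knob [-0.0784 -0.0205  0.2263]
66 handle z vs y [-0.021  0.053] [0.403 0.284 0.048]
top1 [ 0.058 -0.008] 0.015215799281062514
top28 [ 0.11  -0.028] 0.01556326707087445
```

```bash
python3 -c "
from rig import bot
from fit import *
c=bot.capture('side');crop(c,280,240,316,282,14,'pics/last.png');print(bot.read_state()['time_s'])
print(bot.hand_in())"
```

```text
27.3
the job is handed in; nothing more can be done
None
```

View pics/last.png

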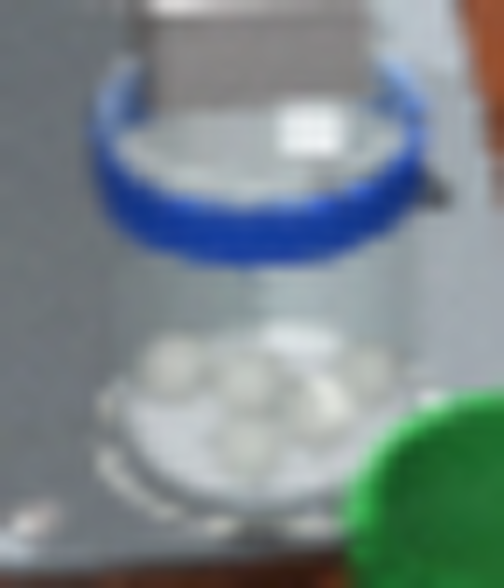

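I handed the job in at 27.3 s, but I could only confirm five of the six white balls in the blue-collared jar. If the sixth really is not in the jar, the run fails.

**What I did**
- I pushed the red knob right to its stop on the black balls' side (about 9 N).
- I carried the scoop level to the front of the hopper. The moves cannot tilt the tool, so I hooked the scoop's front foot on the hopper rim. That swung it in the pads to about 45° spout-down, and the balls ran out.
- I set the scoop back on the desk near its starting place, right way up, and released it.

**Last checks that passed**
- **Flap:** the knob measures about 26 mm over, about -0.57 rad. The side view alone gives 20 mm, but it only sees the near side of the knob.
- **Scoop:** it is empty, flat and released, with the top of the handle at 47–48 mm (48 expected).
- **Jars and bottles:** they look unmoved, and I saw no change in the part of the black-ball jar that is visible.
- **Robot:** the arm stands clear of everything.

**Check that failed**
- All six balls were in the scoop before the pour, but single and averaged side pictures of the jar show only five.
- The sixth is not in the scoop, the hopper or the visible part of the throat, nor anywhere on the visible desk.
- It may be in the closed left leg or under the duct, which neither camera can see. I saw no way to reach it there and did not try.

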